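# Gauge a redressed contact jaw in the bench micrometer

### The arm

A 7-joint arm with a two-finger parallel gripper is mounted at the origin on the work surface. World frame = base frame: x ahead of the robot, y to its left, z up, the work surface at z = 0. Lengths are in m, angles in degrees, forces in N, time in s.
With the tool pointing down it reaches from about 0.425 to 0.875 m from the base axis. Payload 4.7 kg.
Tool frame: the origin (TCP) lies on the centre line of the jaws, within the pads' length; the fingertips stand 11 mm ahead of it and the grasp point (between the pads) lies 8 mm behind it (finger_overhang is the x of the fingertips in the tool frame, in m); x points along the fingers, z is the direction in which the jaws open and shut, and the axes are right-handed (so a half turn about x gives the same grasp; the last joint's range is limited). The gripper opens to 87 mm and grips with 3 to 60 N. Pads are 19 mm wide; open, the fingers measure 117 mm over their backs; the gripper's body (75 mm by 190 mm) begins 51 mm behind the grasp point.
Start: joints at [72.599, 18.392, -4.016, 83.108, 1.295, 78.541, -3.26], TCP at [0.203, -0.617, 0.234] pointing down, gripper open.
Joint ranges: [-163.93, 163.93], [-17.29, 119.83], [-79.2, 71.16], [3.27, 140.29], [-89.18, 269.18], [5.43, 117.66], [-154.24, 154.24]. Speed limits (degrees/s): [147.25, 147.25, 180, 180, 180, 180, 180].

### API

Orientations are given as [roll, pitch, yaw] about the fixed x, y, z axes, in that order (R = Rz(yaw) Ry(pitch) Rx(roll)).
In Python, from cell import get_obs, read_camera, sign_off, cut_out, finger_overhang gives the robot as it stands.
- The arm moves only by the tool servo_tool, never from a script. Its argument "rows" is one flat list of numbers, 5 for each row, row after row: the shift along the world's x, y, z in mm, then the turn about the world's z in degrees, then the closure, from 0 (fully open) to 1 (shut). A call has 1 to 10 rows; each row is the pose to reach, as a shift and turn from the pose commanded when the call began; what a row does not reach only later rows make up. A row lasts 1/12 s, in which the tool goes at most 41.7 mm and 7.16 degrees, less where a joint would pass 70% of its speed; a pose out of reach is approached as far as the arm can. A call with a gripper value outside its range is refused whole. The fingers move at their own pace and stop on an object; "force" is the grip in N (left out, the last holds). Time passes only in rows, so rows that repeat a pose let the fingers close. It gives the time, the measured TCP pose, the force and the opening at its end, in the units of the state.
- get_obs(): the state, without advancing time (a new reading comes with each control period).
- read_camera(name): name is "side" or "top"; returns a dict with "frame" (480x640x3 uint8, blue, green, red), "range_z" (480x640 float32, m along the optical axis (not along the pixel's ray), 0 where there is no reading), "intrinsics" (3x3 intrinsics, pixels), "k1" (the pictures are not rectified: a ray, as slopes to the right and down, at radius r is drawn at 1 + k1 r^2 times it, then the intrinsics apply), "cam_to_world" (4x4, takes a point from camera to world coordinates). Camera axes: x right, y down, z forward; pixel columns grow to the right and rows downward; lengths in m; the calibration is good to about 2 mm. A picture is of the moment at which its call begins.
- sign_off(): hands the job in, once; it reports no verdict.
Trained networks look in a picture, given as the dict that the camera call returned (one of the last four; its "shot" number tells which), for a name from the list of things; names that differ only in an ending like _2 or _b are one class to them, and where a whole thing is asked for, a point or a joint stands for the part that bears it (a point fixed in the world has none). Each returns a list of dicts, best first, with "score" (0 to 1); they miss things now and then, are a little off and sometimes report something else, mostly with a low value. They report only what shows in the picture. A call takes as long as a camera call. They do not tell look-alikes from the thing itself.
- cut_out(name, picture): "pixels" (480x640 bool, what is visible of it) and "extent" ([centre column, centre row, width, height] in pixels, round what is visible of it).
The state is a dict: "time_s": time; "qpos": joint angles; "joint_velocities": joint speeds; "effort": joint torques, N m; "tool_pos": TCP position; "tool_rot": TCP orientation; "force": force on the tool from outside, world axes, zero at the start; "wrist_torque": the same for the moment, N m; "grip_width": finger opening in m.
Only numpy, scipy, OpenCV 4.12 (cv2) and the standard library are available. Lean on these libraries where they do the work, as an engineer would, in place of code of your own. Each camera call takes 0.05 s, during which the arm holds its last target.

### The job

Check the long copper contact jaw of the blade welder in the bench micrometer: lay it flat along the middle of the micrometer's table and slide it in under the spindle until its end rests squarely against the back stop, pushing gently. Then screw the spindle down on it with the small ratchet knob at the very top (clockwise seen from above), never forcing it down with the thimble below; when the ratchet starts to slip, let it click two or three times and stop. Let go and leave the jaw held for the reading, and leave the rest of the bench as it is.

Things in the scene. Friction and masses are not known exactly. Their poses are not given: they have to be found in the camera images.
- jaw_mid (a point): Centre of the long copper contact jaw, the one to be measured: a loose plain copper bar 120 mm long (its own x axis), 22 mm wide (y), 14 mm high (z), about 0.3 kg, with two dark screw holes near the middle of its top. It lies flat on the bench at the start; this point is 7 mm above its underside. Its two ends are alike, either may go in first.
- jaw: The same long jaw as a solid; origin at the centre of its underside, same axes.
- stand: Bench micrometer stand, fixed (grey cast base 225 x 104 x 22 mm, steel column, arm, micrometer head; 181 mm high). Origin on the bench top right under the spindle axis; z up; x points along its table from the open front end to the back stop and the column (28 mm in diameter, 70 mm behind the spindle axis). The arm (34 mm wide, 92 to 116 mm above the bench) reaches from the column to x = -17 mm.
- table_spot (a point): Point of the micrometer's flat metal table right under the spindle, 40 mm above the bench; axes as the stand. The table is 60 mm wide (y) and runs from x = -118 mm (open front, where the jaw comes in) to the back stop, an upright plate 44 mm wide that stands 10 mm above the table, its face at x = +14 mm. With the jaw home, its centre is at x = -46 mm from this point.
- back_stop: The back stop on the table: a dark upright steel plate fixed across the table, 8 mm thick (x), 44 mm wide (y), standing 10 mm above the table. Its origin is in the middle of the face that the jaw's end meets, 16 mm below the table's surface; axes as the stand.
- head: The micrometer head in the arm: sleeve, thimble and spindle. Origin on the spindle axis at the underside of the arm, 52 mm above the table. The spindle is an upright steel pin 8 mm in diameter below the arm; it only slides up and down, driven by the thimble, 10 mm per turn. Its lower face starts somewhere between 3 and 5.6 mm above the height of the jaw's top, different each time.
- thimble_top (a point): Centre of the upper face of the thimble, the steel drum 24 mm in diameter and 30 mm high below the ratchet knob, 118 mm above the table. It turns in place and does not rise or sink. A long black mark on its upper face turns with it.
- knob (a point): Centre of the ratchet knob, a ribbed steel knob 14 mm in diameter and 22 mm high on top of the thimble; this point is on its axis, 11 mm above the thimble. It turns in place. Clockwise from above it carries the thimble along (drag 0.04 N m) and lowers the spindle; once that bears on the jaw it slips at 0.065 N m, the thimble stands still and the spindle keeps pressing with about 16 N.
- ratchet (a joint): Angle (rad) by which the ratchet knob has slipped clockwise relative to the thimble; 0 at the start, stays there while the knob carries the thimble, and grows only while it slips. One click for every 0.35 rad.
- short_jaw: Bystander: a short copper jaw 70 x 22 x 14 mm, loose on the bench.
- wide_jaw: Bystander: a wide stepped copper jaw 80 x 44 x 24 mm, loose on the bench.
- jaw_screws: Bystander: a round steel dish 68 mm across and 22 mm high with screws.
- hex_driver: Bystander: a driver with a black handle, 170 mm long, lying on the bench.
- spanner: Bystander: a spanner, 160 mm long, lying on the bench.
- copper_brush: Bystander: a hand brush, 170 mm long, lying on the bench.
- degreaser: Bystander: a white bottle 56 mm in diameter and 150 mm high.
There are look-alikes about, which are no part of the job. What is shaped like the stand but green is not meant. Leave any pink look-alike of the jaw alone.

How it is judged (in metres and radians):
On the way, in this order (a step that is already met when the one before it is completed fails the run):
1. the jaw lies flat on the micrometer's table, its end against the back stop (x of jaw_mid in the frame of table_spot above -0.048 m and y of jaw_mid in the frame of table_spot between -0.007 and 0.007 m and z of jaw_mid in the frame of table_spot below 0.009 m and angle between the x axis of jaw and the x axis of stand, either way round below 0.09 rad), for 0.2 s.
2. the ratchet has slipped two clicks with the spindle pressing on the jaw (value of joint ratchet above 0.6 rad and contact force between head and jaw above 4 N), for 0.1 s.
At the end, for the whole second after the job is handed in: Long jaw flat and still on the micrometer's table, end within 2 mm of the back stop, within 7 mm of the table's middle line and 0.09 rad of its direction; spindle pressing on it with over 4 N; ratchet slipped 0.6 to 1.4 rad (two clicks to under four) (all of step 1 and all of step 2 and value of joint ratchet below 1.4 rad and linear speed of jaw below 0.01 m/s); the robot touches nothing.
It fails at once if the ratchet is turned on past the fourth click (value of joint ratchet above 1.4 rad).
It fails at once if the spindle is forced down on the jaw with more than 25 N (as by turning the thimble) (contact force between head and jaw above 25 N).
It fails at once if the jaw is rammed into the back stop with more than 25 N (contact force between jaw and back_stop above 25 N).
It fails at once if the stock of jaws, tools or bottles is disturbed (moved more than 20 mm) (distance of any of short_jaw, wide_jaw, jaw_screws, hex_driver, spanner, copper_brush, degreaser from where it was at the start of the episode above 0.02 m).
It also fails if it takes over 72 s, if anything falls off the work surface, if the arm or the gripper's body presses on something with over 40 N, if the wrist force passes 120 N, or if a joint passes its speed limit or range.

## Working session

There is one attempt and no reset: what is moved stays moved. The work goes in short steps, Python scripts to look and compute and a tool call to move; the robot and the scene stay as the last step left them, time stands still between calls to the robot, and variables do not carry over. Pictures are saved under pics/ and viewed, and the job is handed in when it is done.

Besides the shell and the picture viewer there is one more tool, called after "Emit:" by a JSON object that holds its "name" and its "arguments", one argument or row to a line. servo_tool: Moves the arm, as the interface text tells. Its arguments: {"type":"object","properties":{"rows":{"type":"array"},"force":{"type":"number"}},"required":["rows"]}

```bash
ls; mkdir -p pics
cat > h.py <<'E'
import numpy as np,cv2
from cell import get_obs, read_camera, sign_off, cut_out, finger_overhang
def pts(p,uv=None):
    K=np.array(p["intrinsics"]);k1=p["k1"];T=np.array(p["cam_to_world"])
    v,u=np.mgrid[0:480,0:640].astype(float)
    xd=(u-K[0,2])/K[0,0]; yd=(v-K[1,2])/K[1,1]
    x,y=xd.copy(),yd.copy()
    for _ in range(20):
        f=1+k1*(x*x+y*y); x,y=xd/f,yd/f
    z=p["range_z"].astype(float)
    P=np.stack([x*z,y*z,z],-1)
    W=P@T[:3,:3].T+T[:3,3]
    W[z<=0]=np.nan
    return W
def proj(p,w):
    K=np.array(p["intrinsics"]);k1=p["k1"];T=np.array(p["cam_to_world"])
    c=(np.asarray(w)-T[:3,3])@T[:3,:3]
    x,y=c[...,0]/c[...,2],c[...,1]/c[...,2];f=1+k1*(x*x+y*y)
    return np.stack([K[0,0]*x*f+K[0,2],K[1,1]*y*f+K[1,2]],-1)
E
python3 - <<'E'
from h import *
for n in("side","top"):
    p=read_camera(n); cv2.imwrite(f"pics/{n}0.png",p["frame"]); W=pts(p)
    print(n,p["shot"],np.array(p["cam_to_world"]).round(3).tolist(),p["k1"],np.array(p["intrinsics"]).tolist())
    for t in("jaw","stand","back_stop","head","knob","short_jaw","wide_jaw","jaw_screws","hex_driver","spanner","copper_brush","degreaser"):
        for d in cut_out(t,p):
            print(t,round(d["score"],2),np.round(d["extent"]).tolist(),np.nanmedian(W[d["pixels"]],0).round(3))
print(get_obs())
E
```

```text
pics
side 1 [[0.991, -0.083, 0.106, 0.423], [-0.135, -0.556, 0.82, -1.025], [-0.009, -0.827, -0.562, 0.84], [0.0, 0.0, 0.0, 1.0]] -0.04713049842162458 [[590.4943161778552, 0.0, 320.81310246330736], [0.0, 590.4943161778552, 227.8174068468797], [0.0, 0.0, 1.0]]
jaw 0.95 [287.0, 336.0, 58.0, 19.0] [ 0.465 -0.175  0.013]
jaw 0.94 [254.0, 297.0, 49.0, 28.0] [ 0.4   -0.056  0.013]
jaw 0.49 [316.0, 184.0, 5.0, 7.0] [0.561 0.135 0.173]
stand 0.87 [313.0, 224.0, 51.0, 102.0] [0.558 0.116 0.038]
stand 0.77 [212.0, 222.0, 71.0, 100.0] [0.324 0.172 0.038]
back_stop 0.73 [239.0, 410.0, 64.0, 72.0] [ 0.361 -0.345  0.007]
back_stop 0.58 [218.0, 219.0, 14.0, 5.0] [0.328 0.201 0.048]
back_stop 0.27 [355.0, 362.0, 40.0, 17.0] [ 0.58  -0.261  0.013]
head 0.68 [209.0, 199.0, 15.0, 46.0] [0.321 0.181 0.149]
head 0.66 [316.0, 198.0, 16.0, 44.0] [0.56  0.133 0.151]
knob 0.41 [210.0, 178.0, 8.0, 13.0] [0.321 0.183 0.174]
short_jaw 0.73 [353.0, 360.0, 38.0, 21.0] [ 0.579 -0.261  0.013]
short_jaw 0.19 [315.0, 200.0, 13.0, 45.0] [0.561 0.135 0.147]
short_jaw 0.18 [286.0, 335.0, 60.0, 22.0] [ 0.459 -0.175  0.01
[... 1783 characters left out ...]
0.621 0.387 0.097]
{'time_s': 1.3, 'qpos': array([72.60063254, 18.39091588, -4.01791796, 83.10688212,  1.29413721,
       78.54037593, -3.26080235]), 'joint_velocities': array([ 0.04683137,  0.02216204,  0.08039341, -0.13759048, -0.07208657,
       -0.00065389,  0.07693515]), 'effort': array([-9.05278284e-04, -4.91102743e+01, -4.03629541e-01, -3.12770784e+01,
       -6.38331240e-02,  3.36644088e-02,  1.70705698e-05]), 'tool_pos': array([ 0.2031011 , -0.61748379,  0.23360407]), 'tool_rot': array([-10.33716702,  89.99296907, -82.12826687]), 'force': array([-0.34232816,  0.31769522,  0.18842054]), 'wrist_torque': array([-0.00856728,  0.0373491 , -0.0858716 ]), 'grip_width': 0.08706154953521272}
```

View pictures.

View pics/side0.png

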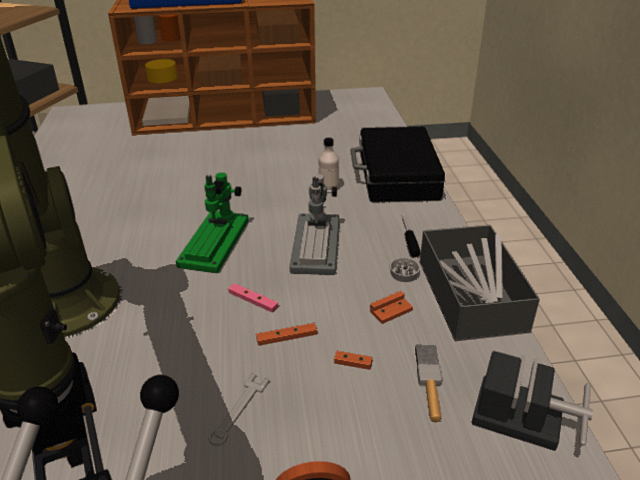

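View pics/top0.png

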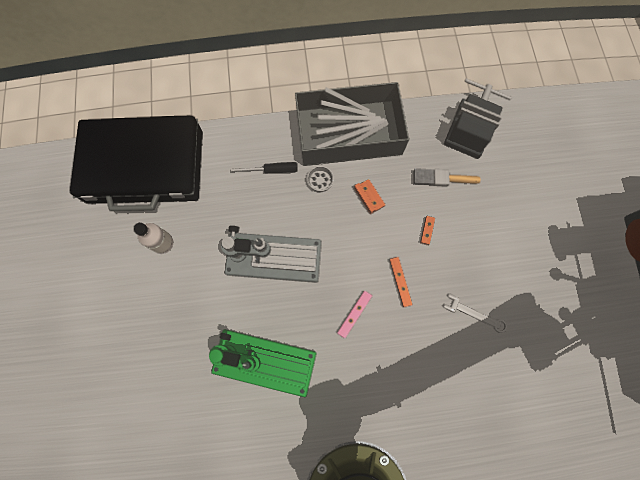

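Run:
```python
import cv2,numpy as np
a=cv2.imread("pics/side0.png");b=cv2.imread("pics/top0.png")
c1=cv2.resize(a[270:370,220:360],None,fx=4,fy=4,interpolation=2)[:400,:560]
cv2.imwrite("pics/c1.png",c1)
cv2.imwrite("pics/c2.png",cv2.resize(b[200:420,190:430],None,fx=2.7,fy=2.7,interpolation=2)[:600])
```

```text
(no output)
```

View pics/c1.png

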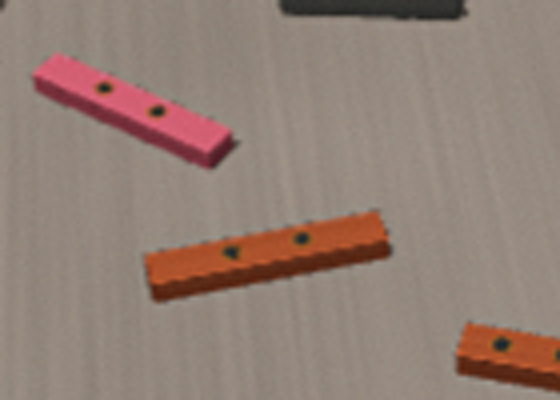

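View pics/c2.png

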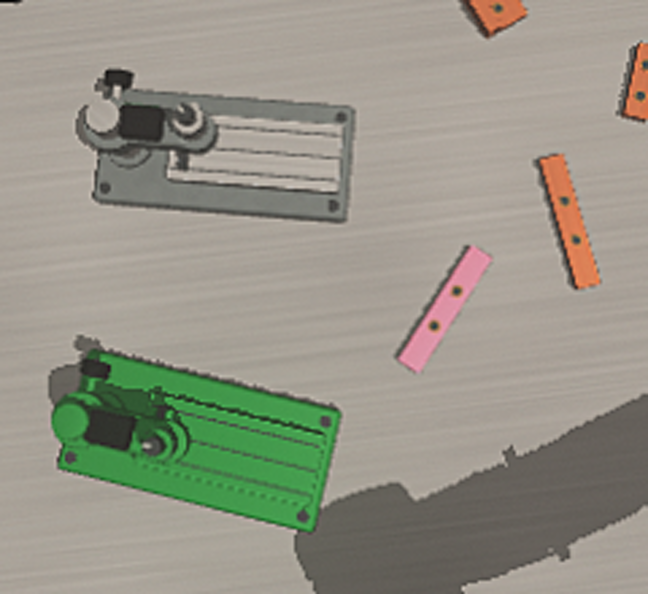

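The long copper jaw is at side (287,336), top (401,280). It could be confused with the pink look-alike at side (254,297) or the short copper jaw at side (353,360). The grey stand is at side (313,224), and the green one at (212,222) is the decoy. The crop shows an orange bar with two holes, so that's the one I'll use. Next I'll measure the poses.

Run:
```python
from h import *
for n in("side","top"):
    p=read_camera(n); W=pts(p)
    for t in ("jaw","stand","head","thimble_top","knob"):
      for d in cut_out(t,p):
        m=d["pixels"]; w=W[m]; w=w[~np.isnan(w[:,0])]; c=np.median(w,0)
        if t=="jaw":
            if abs(c[0]-.465)>.03: continue
            s=w[(w[:,2]>.009)&(w[:,2]<.02)]
            r=cv2.minAreaRect((s[:,:2]*1000).astype(np.float32)); print(n,t,r,np.median(s[:,2]))
        elif t=="stand":
            if abs(c[0]-.556)>.03: continue
            hs=np.histogram(w[:,2],bins=np.arange(0,.2,.004)); print([(round(b,3),int(k)) for k,b in zip(*hs) if k>8])
            for lo,hi in((.015,.027),(.034,.046),(.108,.122),(.15,.163),(.17,.19)):
                s=w[(w[:,2]>lo)&(w[:,2]<hi)]
                if len(s)>5: print(n,t,lo,len(s),np.median(s[:,2]).round(4),cv2.minAreaRect((s[:,:2]*1000).astype(np.float32)))
        else:
            if abs(c[0]-.556)>.03: continue
            print(n,t,round(d["score"],2),np.round(d["extent"]).tolist(),c.round(4))
            for lo,hi in((.15,.163),(.172,.19)):
                s=w[(w[:,2]>lo)&(w[:,2]<hi)]
                if len(s)>5: print("  ",lo,len(s),np.median(s,0).round(4),s.min(0).round(4),s.max(0).round(4))
```

```text
[(np.float64(0.0), 29), (np.float64(0.004), 58), (np.float64(0.008), 66), (np.float64(0.012), 68), (np.float64(0.016), 188), (np.float64(0.02), 780), (np.float64(0.024), 242), (np.float64(0.028), 58), (np.float64(0.032), 77), (np.float64(0.036), 401), (np.float64(0.04), 539), (np.float64(0.044), 56), (np.float64(0.048), 39), (np.float64(0.092), 16), (np.float64(0.096), 25), (np.float64(0.1), 39), (np.float64(0.104), 44), (np.float64(0.108), 43), (np.float64(0.112), 74), (np.float64(0.116), 65), (np.float64(0.12), 10), (np.float64(0.124), 12), (np.float64(0.128), 18), (np.float64(0.132), 34), (np.float64(0.136), 23), (np.float64(0.14), 27), (np.float64(0.144), 43), (np.float64(0.148), 12), (np.float64(0.152), 26), (np.float64(0.156), 25), (np.float64(0.16), 9), (np.float64(0.164), 13), (np.float64(0.168), 9), (np.float64(0.176), 10), (np.float64(0.18), 13)]
side stand 0.015 1219 0.0221 ((558.0767211914062, 125.7422103881836), (231.8436279296875, 103.93328094482422), 78.51300811767578)
side stand 0.034 1028 0.0403 ((556.3557739257812, 118.74182891845703), (197.9136199951172, 60.3626251
[... 2286 characters left out ...]
797 ((561.7755126953125, 140.894287109375), (12.512598037719727, 11.88953685760498), 77.34326171875)
top head 0.58 [261.0, 246.0, 10.0, 13.0] [0.5576 0.1383 0.1589]
   0.15 60 [0.5571 0.136  0.1575] [0.5498 0.1278 0.1509] [0.5724 0.151  0.1604]
   0.172 38 [0.561  0.1404 0.1796] [0.5558 0.134  0.1723] [0.5673 0.1476 0.1832]
top head 0.24 [259.0, 243.0, 5.0, 4.0] [0.5606 0.1404 0.1792]
   0.172 39 [0.5612 0.1407 0.1797] [0.5558 0.134  0.1723] [0.5677 0.1476 0.1832]
top thimble_top 0.52 [260.0, 244.0, 10.0, 13.0] [0.5586 0.1389 0.1584]
   0.15 66 [0.5573 0.1364 0.1574] [0.5498 0.129  0.1514] [0.573  0.153  0.1604]
   0.172 42 [0.5617 0.1408 0.1798] [0.5558 0.134  0.1723] [0.5677 0.1476 0.1832]
```

Emit:
{"name": "servo_tool", "arguments": {
  "rows": [20,40,0,-1,0.3,50,100,-5,-3,0.5,80,160,-15,-5,0.5,110,220,-25,-6,0.5,140,280,-40,-8,0.5,170,330,-50,-9,0.5,200,385,-60,-11,0.5,220,425,-75,-11,0.5,230,444,-84,-11,0.5,230,444,-84,-11,0.5],
  "force": 40
}}

```text
time_s: 2.73
tool_pos: [0.3921, -0.2506, 0.1707]
tool_rot: [27.1, 89.9, -55.7]
force: [1.6, -1.4, 0.4]
grip_width: 0.0439
```

```bash
cat >> h.py <<'E'
def st():
    o=get_obs(); e=np.radians(o["tool_rot"])
    from scipy.spatial.transform import Rotation as R
    M=R.from_euler("xyz",e).as_matrix()
    print("t%.2f"%o["time_s"],"tcp",(o["tool_pos"]*1000).round(1),"open-dir",np.degrees(np.arctan2(M[1,2],M[0,2])).round(2),"down",M[:,0].round(3),"F",o["force"].round(2),"T",o["wrist_torque"].round(4),"w",round(o["grip_width"]*1000,1),"q",o["qpos"].round(1).tolist())
E
python3 -c "
from h import *
st()"
```

```text
t2.73 tcp [ 392.1 -250.6  170.7] open-dir -82.8 down [ 0.001 -0.001 -1.   ] F [ 1.64 -1.37  0.41] T [-0.0384 -0.0642 -0.0114] w 43.9 q [51.1, -0.9, -21.5, 112.5, -0.3, 68.3, -53.1]
```

Emit:
{"name": "servo_tool", "arguments": {
  "rows": [0,0,0,0,0.5,0,0,0,0,0.5,0,0,0,0,0.5]
}}

```text
time_s: 2.98
tool_pos: [0.3913, -0.2529, 0.1708]
tool_rot: [-9.8, 89.9, -92.6]
force: [0.4, 0.1, -0.4]
grip_width: 0.0434
```

Run:
```python
from h import *
st()
for n in("side","top"):
    p=read_camera(n); W=pts(p); cv2.imwrite(f"pics/{n}1.png",p["frame"])
    f=p["frame"].astype(int); b,g,r=f[...,0],f[...,1],f[...,2]
    m=(r>g*1.35)&(g>b*1.15)&(r>90)&(W[...,2]>.009)&(W[...,2]<.02)&(abs(W[...,0]-.4645)<.1)&(abs(W[...,1]+.17)<.07)
    s=W[m]; print(n,len(s),cv2.minAreaRect((s[:,:2]*1000).astype(np.float32)))
```

```text
t2.98 tcp [ 391.3 -252.9  170.8] open-dir -82.77 down [-0.    -0.001 -1.   ] F [ 0.37  0.12 -0.37] T [-0.0275  0.0174  0.046 ] w 43.4 q [51.2, -0.8, -21.3, 112.4, -0.3, 68.4, -52.8]
side 451 ((489.7744140625, -181.39048767089844), (68.80693817138672, 170.9737091064453), 70.89598846435547)
top 423 ((492.5435791015625, -179.94764709472656), (69.94696044921875, 171.67050170898438), 69.42137908935547)
```

```bash
cat >> h.py <<'E'
def jawfit(p,zlo=.009,zhi=.02,near=(.4645,-.169),rad=.075):
    W=pts(p); f=p["frame"].astype(int); b,g,r=f[...,0],f[...,1],f[...,2]
    m=(r>g*1.35)&(g>b*1.15)&(r>60)&(W[...,2]>zlo)&(W[...,2]<zhi)&(np.hypot(W[...,0]-near[0],W[...,1]-near[1])<rad)
    m=cv2.morphologyEx(m.astype(np.uint8),cv2.MORPH_CLOSE,np.ones((3,3)))
    n,l,s,c=cv2.connectedComponentsWithStats(m)
    k=1+np.argmax(s[1:,4]); s=W[(l==k)&~np.isnan(W[...,0])]
    return len(s),cv2.minAreaRect((s[:,:2]*1000).astype(np.float32)),s.mean(0).round(4)
E
python3 - <<'E'
from h import *
for n in("side","top"):
    p=read_camera(n); print(n,jawfit(p)); print(jawfit(p,.0115))
E
```

```text
side (579, ((462.0953369140625, -170.4642791748047), (120.19552612304688, 27.464216232299805), 6.611568927764893), array([ 0.4607, -0.1726,  0.0134]))
(519, ((461.504638671875, -170.35195922851562), (119.07135009765625, 27.319847106933594), 6.322653770446777), array([ 0.4611, -0.1716,  0.0138]))
top (440, ((464.6753234863281, -169.14129638671875), (118.45401000976562, 22.247791290283203), 7.69327449798584), array([ 0.463 , -0.1693,  0.0137]))
(432, ((464.4057312011719, -169.17771911621094), (117.9099349975586, 22.247791290283203), 7.69327449798584), array([ 0.4631, -0.1694,  0.0138]))
```

View pics/side1.png

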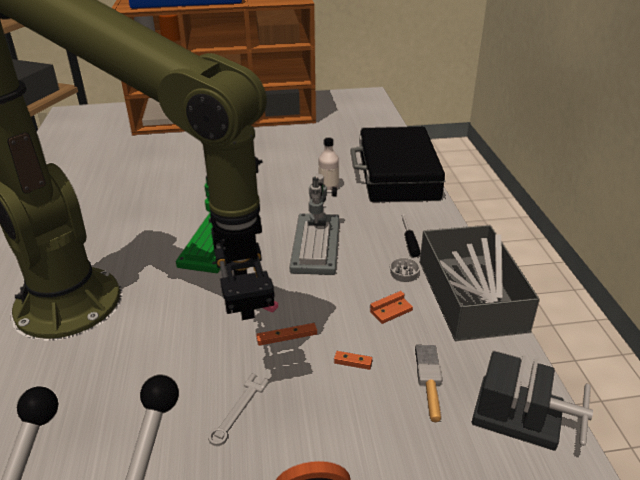

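Emit:
{"name": "servo_tool", "arguments": {
  "rows": [20,40,-15,0,0.5,35,65,-40,0,0.5,41,79,-65,0,0.5,41,79,-90,0,0.5,41,79,-115,0,0.5,41,79,-135,0,0.5,41,79,-150,0,0.5,41,79,-156,0,0.5,41,79,-156,0,0.5]
}}

```text
time_s: 3.93
tool_pos: [0.4312, -0.1736, 0.0133]
tool_rot: [-125.9, 89.8, 151.3]
force: [-0.0, 0.2, 1.1]
grip_width: 0.0433
```

```bash
python3 -c "
from h import *
st()"
```

```text
t3.93 tcp [ 431.2 -173.6   13.3] open-dir -82.88 down [-0.003  0.001 -1.   ] F [-0.04  0.15  1.08] T [-0.0346 -0.0327  0.0079] w 43.3 q [43.8, 11.6, -26.8, 120.7, 6.8, 49.3, -69.8]
```

Emit:
{"name": "servo_tool", "arguments": {
  "rows": [0,0,0,0,0.7,0,0,0,0,0.9,0,0,0,0,1,0,0,0,0,1,0,0,0,0,1],
  "force": 50
}}

```text
time_s: 4.35
tool_pos: [0.433, -0.1737, 0.0155]
tool_rot: [44.8, 89.9, -38.0]
force: [-0.9, -0.2, 3.5]
grip_width: 0.0217
```

```bash
python3 -c "
from h import *
st()"
```

```text
t4.35 tcp [ 433.  -173.7   15.5] open-dir -82.79 down [ 0.001 -0.001 -1.   ] F [-0.95 -0.18  3.54] T [0.1053 0.0994 0.0423] w 21.7 q [43.8, 11.4, -26.8, 120.6, 6.8, 49.3, -69.8]
```

Emit:
{"name": "servo_tool", "arguments": {
  "rows": [0,0,10,0,1,0,0,25,0,1,0,0,40,0,1,0,0,55,0,1,0,0,65,0,1,0,0,70,0,1,0,0,70,0,1]
}}

```text
time_s: 4.93
tool_pos: [0.433, -0.1737, 0.0858]
tool_rot: [45.2, 89.9, -37.6]
force: [1.0, 0.1, -1.9]
grip_width: 0.0215
```

Emit:
{"name": "servo_tool", "arguments": {
  "rows": [5,10,0,5,1,15,28,0,11,1,28,50,0,18,1,41,74,0,25,1,54,98,0,32,1,67,121,0,39,1,79,143,0,46,1,90,163,0,53,1,98,177,0,59,1,102,184,0,64,1]
}}

```text
time_s: 5.77
tool_pos: [0.5346, 0.0138, 0.0838]
tool_rot: [129.0, 89.9, 110.7]
force: [-0.1, 0.7, -1.8]
grip_width: 0.0214
```

Emit:
{"name": "servo_tool", "arguments": {
  "rows": [0,0,0,4,1,0,0,0,7.3,1,0,0,0,7.3,1,0,0,0,7.3,1]
}}

```text
time_s: 6.1
tool_pos: [0.5337, 0.0106, 0.0837]
tool_rot: [-178.2, 89.9, 170.2]
force: [0.0, 0.3, -2.5]
grip_width: 0.0216
```

Run:
```python
from h import *
st()
for n in("side","top"):
    p=read_camera(n); cv2.imwrite(f"pics/{n}2.png",p["frame"]); print(n,jawfit(p,.07,.11,(.54,.04),.1))
st()
```

```text
t6.10 tcp [533.7  10.6  83.7] open-dir -11.59 down [-0.002  0.    -1.   ] F [ 0.    0.35 -2.49] T [-0.1091 -0.0694  0.048 ] w 21.6 q [33.6, 16.3, -42.3, 108.2, 12.5, 60.3, -25.4]
side (291, ((537.2141723632812, 28.860668182373047), (106.96214294433594, 22.703733444213867), 78.4090576171875), array([0.5338, 0.0176, 0.0814]))
top (183, ((547.9235229492188, 75.66832733154297), (43.61680221557617, 22.26397132873535), 78.93614959716797), array([0.5477, 0.0765, 0.0817]))
t6.20 tcp [534.   10.4  84.1] open-dir -11.59 down [-0.001 -0.    -1.   ] F [ 0.63  0.64 -2.27] T [-0.077  -0.1261 -0.0273] w 21.1 q [33.6, 16.2, -42.3, 108.2, 12.5, 60.3, -25.4]
```

Run:
```python
import cv2,numpy as np
a=cv2.imread("pics/side2.png");b=cv2.imread("pics/top2.png")
cv2.imwrite("pics/c3.png",np.hstack([cv2.resize(a[150:300,250:400],(400,400)),cv2.resize(b[180:330,190:340],(400,400))]))
```

```text
(no output)
```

View pics/c3.png

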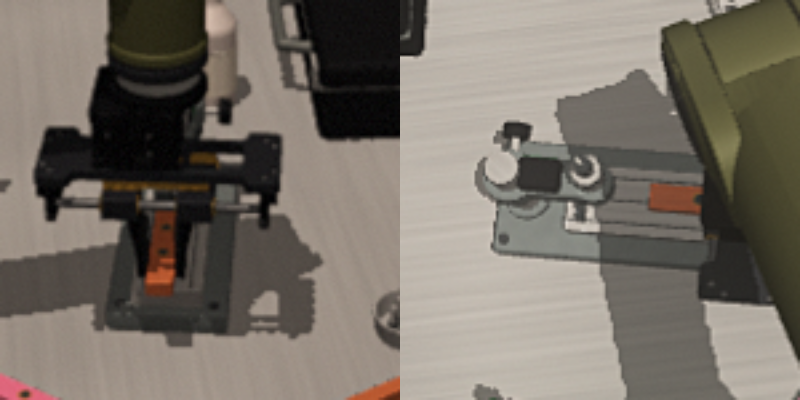

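Emit:
{"name": "servo_tool", "arguments": {
  "rows": [1,0,-6,0,1,2,4,-13,0,1,3,10,-19,0,1,4,14,-23,0,1,4,15,-25,0,1,4,15,-25,0,1]
}}

```text
time_s: 6.7
tool_pos: [0.5378, 0.0267, 0.0588]
tool_rot: [169.9, 89.9, 158.5]
force: [-1.3, 0.4, -2.6]
grip_width: 0.0212
```

Run:
```python
from h import *
st()
for n in("side","top"):
    p=read_camera(n); cv2.imwrite(f"pics/{n}3.png",p["frame"]); print(n,jawfit(p,.045,.08,(.54,.06),.1))
st()
```

```text
t6.70 tcp [537.8  26.7  58.8] open-dir -11.4 down [-0.001  0.001 -1.   ] F [-1.34  0.45 -2.59] T [-0.162  -0.0945  0.0704] w 21.2 q [31.1, 18.9, -41.9, 108.7, 14.8, 57.9, -28.6]
side (274, ((541.2900390625, 45.9902458190918), (108.68801879882812, 21.868865966796875), 79.38534545898438), array([0.5383, 0.035 , 0.0567]))
top (162, ((552.0559692382812, 92.92733764648438), (39.95705795288086, 22.434988021850586), 78.43942260742188), array([0.5522, 0.0933, 0.0571]))
t6.80 tcp [538.4  25.9  59.5] open-dir -11.47 down [-0. -0. -1.] F [-0.66  1.22 -2.01] T [-0.1127 -0.0442  0.0019] w 21.1 q [31.1, 18.9, -41.9, 108.7, 14.7, 57.9, -28.6]
```

Emit:
{"name": "servo_tool", "arguments": {
  "rows": [0,0,-1,0,1,0,0,-2,0,1,0,0,-2,0,1]
}}

```text
time_s: 7.05
tool_pos: [0.5384, 0.0254, 0.0576]
tool_rot: [-45.0, 90.0, -56.5]
force: [0.4, -0.0, -2.2]
grip_width: 0.0218
```

Emit:
{"name": "servo_tool", "arguments": {
  "rows": [0,0,-0.5,0,1,0,0,-1,0,1,0,0,-1,0,1]
}}

```text
time_s: 7.3
tool_pos: [0.5384, 0.0256, 0.0566]
tool_rot: [-62.3, 90.0, -73.8]
force: [0.2, -0.3, -2.9]
grip_width: 0.0214
```

Run:
```python
from h import *
st()
```

```text
t7.30 tcp [538.4  25.6  56.6] open-dir -11.5 down [ 0. -0. -1.] F [ 0.18 -0.26 -2.85] T [-0.0703 -0.0366 -0.0043] w 21.4 q [31.1, 19.1, -41.8, 108.8, 15.0, 57.6, -28.7]
```

Emit:
{"name": "servo_tool", "arguments": {
  "rows": [0,0,-0.5,0,1,0,0,-1,0,1,0,0,-1,0,1]
}}

```text
time_s: 7.55
tool_pos: [0.5385, 0.0256, 0.0556]
tool_rot: [-27.4, 90.0, -38.9]
force: [-0.0, -0.3, -1.4]
grip_width: 0.0214
```

Emit:
{"name": "servo_tool", "arguments": {
  "rows": [0,0,-0.5,0,1,0,0,-0.8,0,1,0,0,-0.8,0,1]
}}

```text
time_s: 7.8
tool_pos: [0.5385, 0.0256, 0.0555]
tool_rot: [-73.5, 90.0, -85.0]
force: [-2.8, -0.8, 4.3]
grip_width: 0.0212
```

Emit:
{"name": "servo_tool", "arguments": {
  "rows": [0,0,-0.4,0,1,0,0,-0.4,0,1]
}}

```text
time_s: 7.97
tool_pos: [0.5386, 0.0256, 0.0555]
tool_rot: [-73.6, 89.9, -85.1]
force: [-3.9, -2.4, 8.7]
grip_width: 0.0211
```

Emit:
{"name": "servo_tool", "arguments": {
  "rows": [0,0,0.6,0,1,0,0,0.6,0,1,0.6,3,0.6,0,1,1.4,7,0.6,0,1,2.2,11,0.6,0,1,3,15,0.6,0,1,3.8,19,0.6,0,1,4.8,24,0.6,0,1,5.8,29,0.6,0,1,5.8,29,0.6,0,1],
  "force": 15
}}

```text
time_s: 8.8
tool_pos: [0.5452, 0.0554, 0.0555]
tool_rot: [17.5, 89.9, 6.1]
force: [0.4, -2.3, 5.5]
grip_width: 0.0219
```

Run:
```python
from h import *
st()
for n in("side","top"):
    p=read_camera(n); cv2.imwrite(f"pics/{n}4.png",p["frame"]); print(n,jawfit(p,.045,.065,(.548,.08),.1))
a=cv2.imread("pics/side4.png");b=cv2.imread("pics/top4.png")
cv2.imwrite("pics/c4.png",np.hstack([cv2.resize(a[150:300,250:400],(400,400)),cv2.resize(b[180:330,190:340],(400,400))]))
```

```text
t8.80 tcp [545.2  55.4  55.5] open-dir -11.45 down [ 0.002  0.    -1.   ] F [ 0.43 -2.27  5.52] T [-0.3798 -0.0639 -0.0271] w 21.9 q [27.9, 20.3, -42.1, 107.7, 16.0, 57.8, -32.4]
side (259, ((548.74560546875, 73.60299682617188), (104.40546417236328, 22.535140991210938), 79.63090515136719), array([0.5461, 0.065 , 0.0539]))
top (106, ((559.8377075195312, 124.00950622558594), (34.309261322021484, 22.632654190063477), 78.40657806396484), array([0.5579, 0.121 , 0.0536]))
```

View pics/c4.png

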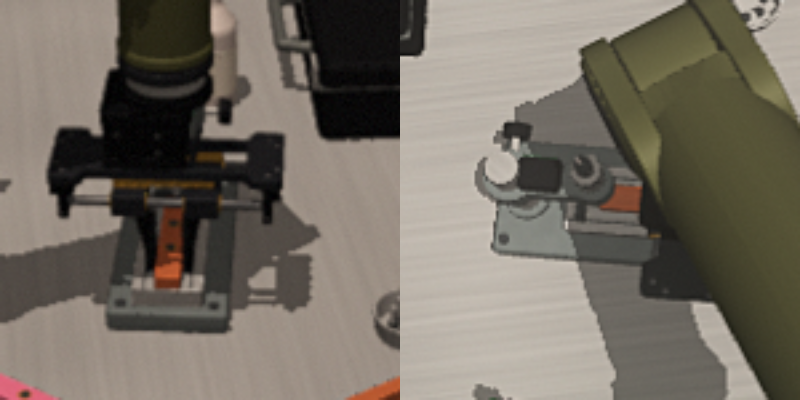

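Emit:
{"name": "servo_tool", "arguments": {
  "rows": [0.4,2,0.3,0,1,0.8,4,0.3,0,1,1.2,6,0.3,0,1,1.6,8,0.3,0,1,1.8,9,0.3,0,1,1.8,9,0.3,0,1],
  "force": 10
}}

```text
time_s: 9.4
tool_pos: [0.5461, 0.0625, 0.0555]
tool_rot: [-80.2, 89.9, -91.7]
force: [-1.0, -5.1, 5.9]
grip_width: 0.0219
```

Emit:
{"name": "servo_tool", "arguments": {
  "rows": [0.1,0.5,0,0,1,0.2,1,0,0,1,0.3,1.5,0,0,1,0.4,2,0,0,1,0.4,2,0,0,1]
}}

```text
time_s: 9.82
tool_pos: [0.5464, 0.064, 0.0555]
tool_rot: [-84.7, 89.9, -96.2]
force: [-0.9, -5.4, 6.7]
grip_width: 0.022
```

Emit:
{"name": "servo_tool", "arguments": {
  "rows": [0.1,0.5,0,0,1,0.2,1,0,0,1,0.2,1,0,0,1]
}}

```text
time_s: 10.07
tool_pos: [0.5466, 0.065, 0.0555]
tool_rot: [-85.6, 89.9, -97.1]
force: [-0.8, -6.0, 6.6]
grip_width: 0.0217
```

Run:
```python
from h import *
st()
for n in("side","top"):
    p=read_camera(n); cv2.imwrite(f"pics/{n}5.png",p["frame"]); print(n,jawfit(p,.045,.065,(.550,.09),.1))
a=cv2.imread("pics/side5.png");b=cv2.imread("pics/top5.png")
cv2.imwrite("pics/c5.png",np.hstack([cv2.resize(a[170:270,270:370],(400,400)),cv2.resize(b[200:300,210:310],(400,400))]))
```

```text
t10.07 tcp [546.6  65.   55.5] open-dir -11.56 down [-0.    -0.002 -1.   ] F [-0.76 -5.99  6.63] T [-1.233   0.0924 -0.0567] w 21.7 q [26.8, 20.8, -42.1, 107.3, 16.4, 58.2, -33.9]
side (260, ((550.2288818359375, 84.55230712890625), (112.5024642944336, 22.471019744873047), 79.44834899902344), array([0.5477, 0.0749, 0.0538]))
top (63, ((555.0684204101562, 131.38308715820312), (19.778579711914062, 35.961944580078125), 27.98674201965332), array([0.557 , 0.1295, 0.055 ]))
```

View pics/c5.png

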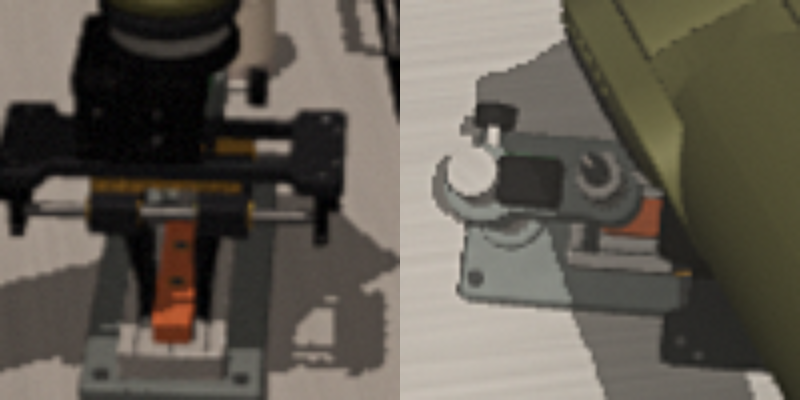

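Emit:
{"name": "servo_tool", "arguments": {
  "rows": [0.1,0.5,0.3,0,1,0.2,1,0.3,0,1,0.3,1.5,0.3,0,1,0.4,2,0.3,0,1,0.5,2.5,0.3,0,1,0.6,3,0.3,0,1,0.6,3,0.3,0,1],
  "force": 10
}}

```text
time_s: 10.75
tool_pos: [0.5468, 0.0677, 0.0555]
tool_rot: [-101.9, 89.8, -113.5]
force: [-1.2, -7.5, 6.5]
grip_width: 0.0219
```

Run:
```python
from h import *
st()
for i in range(2):
    p=read_camera("side"); print(jawfit(p,.045,.065,(.550,.09),.1))
cv2.imwrite(f"pics/side6.png",p["frame"]); 
a=cv2.imread("pics/side6.png");b=cv2.imread("pics/side5.png")
cv2.imwrite("pics/c6.png",np.hstack([cv2.resize(a[200:270,280:350],(400,400)),cv2.resize(b[200:270,280:350],(400,400))]))
```

```text
t10.75 tcp [546.8  67.7  55.5] open-dir -11.54 down [-0.001 -0.003 -1.   ] F [-1.18 -7.46  6.49] T [-1.6715  0.3971  0.039 ] w 21.9 q [26.5, 20.9, -42.2, 107.1, 16.5, 58.3, -34.2]
(256, ((550.7022705078125, 89.83979797363281), (115.48587036132812, 22.30809783935547), 79.92935180664062), array([0.5477, 0.0782, 0.0535]))
(254, ((550.177734375, 87.80628967285156), (107.72682189941406, 22.289230346679688), 80.36649322509766), array([0.5477, 0.0781, 0.0538]))
```

View pics/c6.png

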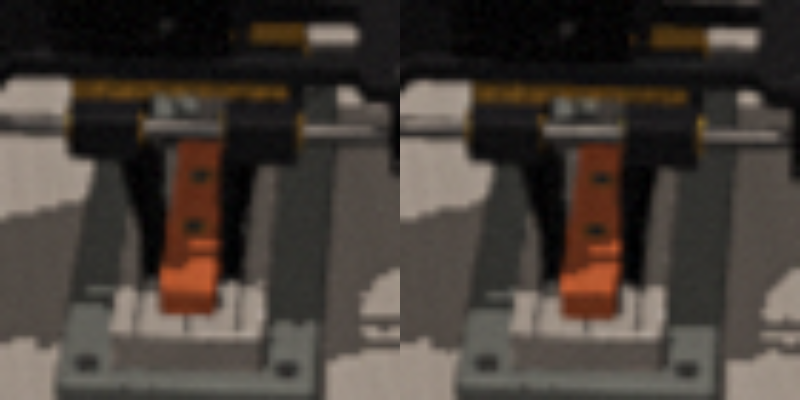

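Emit:
{"name": "servo_tool", "arguments": {
  "rows": [0,0,0.5,0,1,0,0,0.8,0,1,0.1,0.5,0.8,0,1,0.2,1,0.8,0,1,0.3,1.5,0.8,0,1,0.4,2,0.8,0,1,0.4,2,0.8,0,1]
}}

```text
time_s: 11.43
tool_pos: [0.5465, 0.0678, 0.0555]
tool_rot: [-109.3, 89.6, -120.9]
force: [-1.2, -10.2, 4.3]
grip_width: 0.0217
```

Run:
```python
from h import *
st()
for i in range(2):
    p=read_camera("side"); print(jawfit(p,.045,.065,(.550,.09),.1))
cv2.imwrite(f"pics/side7.png",p["frame"]); 
b=cv2.imread("pics/side6.png");a=cv2.imread("pics/side7.png")
cv2.imwrite("pics/c7.png",np.hstack([cv2.resize(a[200:270,280:350],(400,400)),cv2.resize(b[200:270,280:350],(400,400))]))
```

```text
t11.43 tcp [546.5  67.8  55.5] open-dir -11.6 down [-0.003 -0.005 -1.   ] F [ -1.23 -10.19   4.29] T [-2.3049  0.2201 -0.0055] w 21.7 q [26.3, 20.9, -42.1, 107.1, 16.6, 58.4, -34.4]
(256, ((550.8643188476562, 88.25320434570312), (112.06193542480469, 23.85562515258789), 78.22369384765625), array([0.5477, 0.0787, 0.0537]))
(257, ((550.8248901367188, 87.968017578125), (111.11646270751953, 23.789791107177734), 78.11397552490234), array([0.5478, 0.0795, 0.0539]))
```

View pics/c7.png

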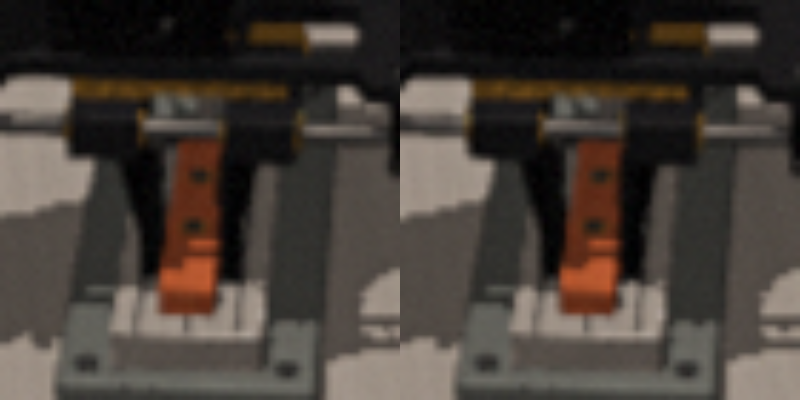

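Emit:
{"name": "servo_tool", "arguments": {
  "rows": [0,-0.5,0,0,0.9,0,-1,0,0,0.7,0,-1,0,0,0.5,0,-1,0,0,0.5]
}}

```text
time_s: 11.87
tool_pos: [0.5471, 0.0724, 0.056]
tool_rot: [115.8, 89.9, 104.4]
force: [0.4, -0.8, 0.4]
grip_width: 0.0328
```

Emit:
{"name": "servo_tool", "arguments": {
  "rows": [0,0,5,0,0.5,0,-2,15,0,0.5,0,-5,25,0,0.5,-2,-20,45,0,0.5,-5,-50,65,0,0.5,-10,-80,85,0,0.5,-15,-110,110,0,0.5,-20,-130,135,0,0.5,-25,-150,160,0,0.5,-25,-150,160,0,0.5]
}}

```text
time_s: 12.7
tool_pos: [0.5247, -0.0851, 0.2227]
tool_rot: [-19.9, 89.4, -31.7]
force: [1.6, 0.0, 1.0]
grip_width: 0.0432
```

Run:
```python
from h import *
st()
n1=np.array([-np.sin(np.radians(78.55)),np.cos(np.radians(78.55))])
for n in("side","top"):
    p=read_camera(n); cv2.imwrite(f"pics/{n}8.png",p["frame"]); r=jawfit(p,.046,.065,(.550,.09),.1);print(n,r)
a=cv2.imread("pics/side8.png");b=cv2.imread("pics/top8.png")
cv2.imwrite("pics/c8.png",np.hstack([cv2.resize(a[160:280,260:380],(400,400)),cv2.resize(b[200:300,210:330],(400,400))]))
```

```text
t12.70 tcp [524.7 -85.1 222.7] open-dir -11.89 down [ 0.009 -0.006 -1.   ] F [1.61 0.05 0.96] T [-0.0749 -0.1147 -0.006 ] w 43.2 q [44.0, 6.5, -40.3, 100.1, 4.7, 74.4, -9.2]
side (308, ((551.9448852539062, 97.07195281982422), (127.96038818359375, 22.0202579498291), 78.62108612060547), array([0.5506, 0.0893, 0.0541]))
top (388, ((552.5206909179688, 97.27670288085938), (119.59526824951172, 25.909128189086914), 81.9332046508789), array([0.5504, 0.0868, 0.0542]))
```

View pics/c8.png

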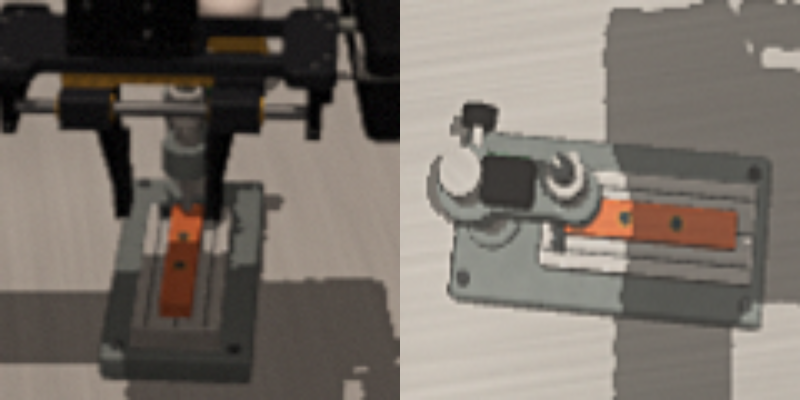

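Run:
```python
from h import *
th=np.radians(78.55);ax=np.array([np.cos(th),np.sin(th)]);nn=np.array([-ax[1],ax[0]])
S=np.array([.5615,.140])
for n in("side","top"):
    p=read_camera(n);W=pts(p)
    f=p["frame"].astype(int); b,g,r=f[...,0],f[...,1],f[...,2]
    m=(r>g*1.35)&(g>b*1.15)&(r>60)&(W[...,2]>.046)&(W[...,2]<.065)&(np.hypot(W[...,0]-.55,W[...,1]-.09)<.1)
    s=W[m]; a=(s[:,:2]-S)@ax; l=(s[:,:2]-S)@nn
    t=s[:,2]>.05
    print(n,"axial",np.percentile(a[t],[0,1,99,100]).round(4))
    for lo in np.arange(-.105,0,.015):
        k=(a>lo)&(a<lo+.015)&t
        if k.sum()>5: print("  %.3f"%lo,k.sum(),(l[k].min()*1e3).round(1),(l[k].max()*1e3).round(1),(l[k].mean()*1e3).round(1))
    # table edges
    m=(W[...,2]>.036)&(W[...,2]<.044)
    s=W[m]; a2=(s[:,:2]-S)@ax; l2=(s[:,:2]-S)@nn; k=(a2>-.15)&(a2<-.05)&(abs(l2)<.05)
    print(" table front",np.percentile(a2[k],[0,1]).round(4),"lat",np.percentile(l2[k],[1,99]).round(4))
    m=(W[...,2]>.176)&(np.hypot(W[...,0]-.561,W[...,1]-.14)<.02)&(W[...,2]<.19)
    s=W[m]; 
    if len(s):print(" knob",len(s),s.mean(0).round(4),s.min(0).round(4),s.max(0).round(4))
```

```text
side axial [-0.1095 -0.1061  0.0112  0.0173]
  -0.105 40 -8.2 10.6 1.7
  -0.090 39 -9.4 11.9 0.7
  -0.075 35 -9.9 10.4 0.3
  -0.060 33 -9.6 11.2 0.8
  -0.045 29 -8.4 10.1 0.2
  -0.030 30 -10.0 11.5 0.3
  -0.015 35 -8.7 10.8 0.1
 table front [-0.1229 -0.1197] lat [-0.0291  0.0303]
top axial [-0.1041 -0.1033  0.0045  0.0128]
  -0.105 56 -11.8 10.2 0.0
  -0.090 63 -11.7 10.4 -0.3
  -0.075 46 -11.5 10.2 -0.9
  -0.060 59 -11.3 10.8 0.1
  -0.045 59 -11.9 9.9 -0.5
  -0.030 49 -11.4 10.8 -0.3
  -0.015 30 -9.8 10.1 3.1
 table front [-0.1172 -0.1169] lat [-0.0305  0.0287]
 knob 39 [0.562  0.1407 0.1801] [0.5553 0.1343 0.1764] [0.568  0.1476 0.1846]
```

Emit:
{"name": "servo_tool", "arguments": {
  "rows": [3,20,0,7,0.5,7,45,0,14,0.5,11,70,0,21,0.5,15,95,0,28,0.5,20,120,0,35,0.5,24,145,0,42,0.5,28,170,0,49,0.5,32,195,0,56,0.5,35,215,0,63,0.5,37,225,0,70,0.5]
}}

```text
time_s: 13.73
tool_pos: [0.5579, 0.1511, 0.2155]
tool_rot: [67.7, 89.8, 127.0]
force: [-1.2, -0.9, -1.0]
grip_width: 0.0435
```

Emit:
{"name": "servo_tool", "arguments": {
  "rows": [0,0,0,7,0.5,0,0,0,14,0.5,0,0,0,21,0.5,0,0,0,28,0.5,0,0,0,35,0.5,0,0,0,42,0.5,0,0,0,49,0.5,0,0,0,56,0.5,0,0,0,63,0.5,0,0,0,70,0.5]
}}

```text
time_s: 14.57
tool_pos: [0.5584, 0.1473, 0.2154]
tool_rot: [28.3, 89.9, 157.4]
force: [-0.4, 0.3, 0.4]
grip_width: 0.0431
```

Emit:
{"name": "servo_tool", "arguments": {
  "rows": [0,0,0,7,0.5,0,0,0,14,0.5,0,0,0,21,0.5,0,0,0,28,0.5,0,0,0,28,0.5,0,0,0,28,0.5]
}}

```text
time_s: 15.07
tool_pos: [0.5587, 0.1469, 0.2156]
tool_rot: [-8.1, 89.9, 148.3]
force: [0.0, 0.1, -0.4]
grip_width: 0.0432
```

Run:
```python
from h import *
st()
for n in("side","top"):
    p=read_camera(n); cv2.imwrite(f"pics/{n}9.png",p["frame"])
    print(proj(p,np.array([[.5617,.1402,.18]])))
st()
a=cv2.imread("pics/side9.png");b=cv2.imread("pics/top9.png")
cv2.imwrite("pics/c9.png",np.hstack([cv2.resize(a[130:250,260:380],(400,400)),cv2.resize(b[180:300,200:320],(400,400))]))
```

```text
t15.07 tcp [558.7 146.9 215.6] open-dir 156.45 down [-0.002  0.001 -1.   ] F [ 0.05  0.09 -0.45] T [ 0.1858 -0.0809  0.0554] w 43.2 q [40.4, 26.6, -74.0, 93.4, 25.8, 79.9, 119.7]
[[314.94432155 178.07192408]]
[[258.29594234 241.69538656]]
t15.17 tcp [559.1 146.3 216. ] open-dir 156.42 down [-0.001  0.    -1.   ] F [ 0.25 -0.47  0.48] T [ 0.1466 -0.0815 -0.0349] w 43.4 q [40.4, 26.5, -74.0, 93.3, 25.8, 79.9, 119.7]
```

View pics/c9.png

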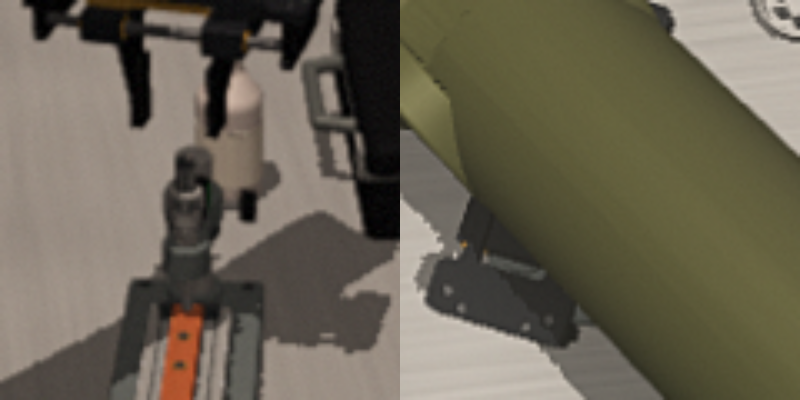

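Emit:
{"name": "servo_tool", "arguments": {
  "rows": [1,-3,-3,0,0.5,2.8,-6.4,-8,0,0.5,2.8,-6.4,-14,0,0.5,2.8,-6.4,-20,0,0.5,2.8,-6.4,-20,0,0.5,2.8,-6.4,-20,0,0.5]
}}

```text
time_s: 15.67
tool_pos: [0.562, 0.1392, 0.1958]
tool_rot: [28.2, 89.9, -175.3]
force: [0.2, -0.2, -0.1]
grip_width: 0.0435
```

Run:
```python
from h import *
st()
p=read_camera("side"); cv2.imwrite(f"pics/side10.png",p["frame"])
a=p["frame"]; W=pts(p)
cv2.imwrite("pics/c10.png",cv2.resize(a[140:220,270:370],(800,640),interpolation=2)[:600])
# dark finger points low
m=(W[...,2]>.183)&(W[...,2]<.215)&(np.hypot(W[...,0]-.562,W[...,1]-.14)<.045)
s=W[m]; c=s[:,:2]-[.5617,.1402]; d=np.radians(156.4); u=c@[np.cos(d),np.sin(d)]; v=c@[-np.sin(d),np.cos(d)]
for sg in(1,-1):
    k=(u*sg>.005); print(sg,k.sum(),np.percentile(u[k],[2,50,98]).round(4),np.percentile(v[k],[2,50,98]).round(4))
m=(W[...,2]>.172)&(W[...,2]<.183)&(np.hypot(W[...,0]-.562,W[...,1]-.14)<.02); s=W[m]; print("knob",len(s),s.min(0).round(4),s.max(0).round(4))
```

```text
t15.67 tcp [562.  139.2 195.8] open-dir 156.5 down [-0.001 -0.    -1.   ] F [ 0.16 -0.2  -0.13] T [ 0.1703 -0.0102 -0.012 ] w 43.5 q [40.4, 27.5, -73.1, 94.7, 26.8, 78.1, 119.9]
1 74 [0.0206 0.0233 0.0304] [-0.0061  0.0101  0.0153]
-1 75 [-0.0327 -0.0295 -0.0215] [-0.0112  0.0109  0.016 ]
knob 34 [0.5544 0.1317 0.1733] [0.5666 0.1464 0.1826]
```

View pics/c10.png

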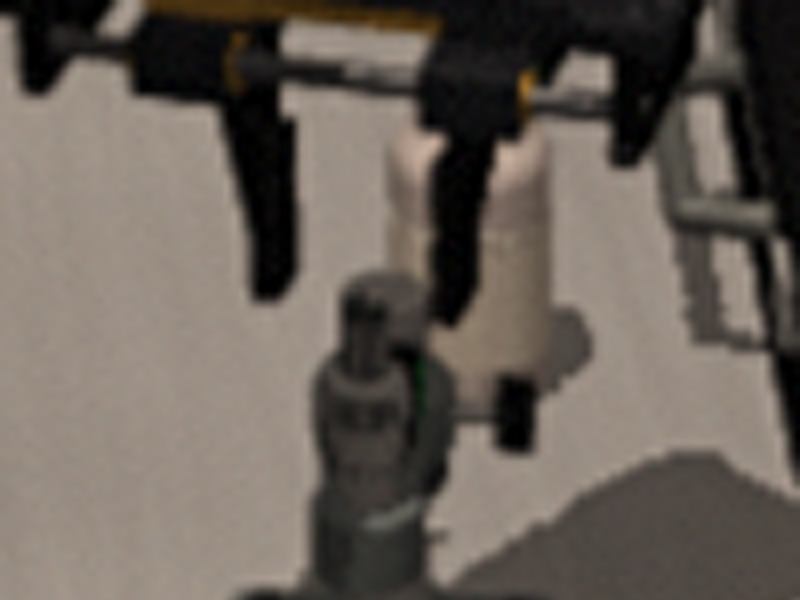

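Emit:
{"name": "servo_tool", "arguments": {
  "rows": [0,0,-6,0,0.5,0,0,-12,0,0.5,0,0,-17,0,0.5,0,0,-21,0,0.5,0,0,-21,0,0.5]
}}

```text
time_s: 16.13
tool_pos: [0.5618, 0.139, 0.1742]
tool_rot: [33.1, 89.9, -170.4]
force: [-0.4, 0.2, -0.5]
grip_width: 0.0434
```

Run:
```python
from h import *
st()
p=read_camera("side"); cv2.imwrite(f"pics/side11.png",p["frame"])
a=p["frame"]
cv2.imwrite("pics/c11.png",cv2.resize(a[140:220,270:370],(800,640),interpolation=2)[:600])
```

```text
t16.13 tcp [561.8 139.  174.2] open-dir 156.51 down [-0.002 -0.    -1.   ] F [-0.42  0.18 -0.49] T [ 0.1505 -0.0197 -0.0238] w 43.4 q [39.7, 28.5, -72.1, 96.2, 27.9, 76.1, 119.1]
```

View pics/c11.png

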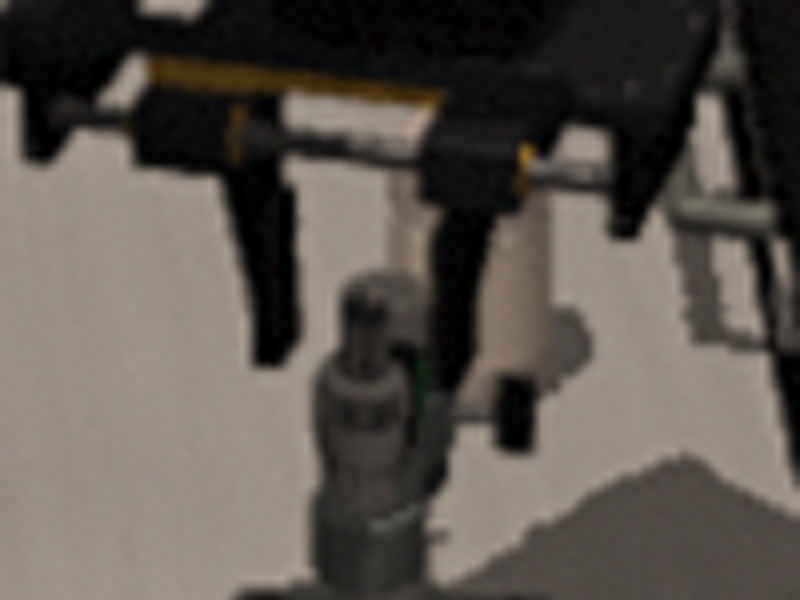

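Emit:
{"name": "servo_tool", "arguments": {
  "rows": [0,0,0,0,0.7,0,0,0,0,0.85,0,0,0,0,1,0,0,0,0,1,0,0,0,0,1,0,0,0,0,1],
  "force": 10
}}

```text
time_s: 16.68
tool_pos: [0.5613, 0.1399, 0.1755]
tool_rot: [8.8, 89.9, 165.4]
force: [-2.0, 0.0, 3.2]
grip_width: 0.0137
```

Run:
```python
from h import *
st()
```

```text
t16.68 tcp [561.3 139.9 175.5] open-dir 156.54 down [-0.002  0.001 -1.   ] F [-1.95  0.04  3.24] T [-0.0931  0.1826 -0.0007] w 13.7 q [39.7, 28.5, -72.2, 96.2, 27.7, 76.2, 119.2]
```

Emit:
{"name": "servo_tool", "arguments": {
  "rows": [0,0,0,0,1,0,0,0,-6,1,0,0,0,-12,1,0,0,0,-18,1,0,0,0,-24,1],
  "force": 20
}}

```text
time_s: 17.1
tool_pos: [0.5607, 0.1404, 0.1755]
tool_rot: [34.2, 89.8, 166.5]
force: [-7.0, 1.8, 4.4]
grip_width: 0.0134
```

Run:
```python
from h import *
st()
```

```text
t17.10 tcp [560.7 140.4 175.5] open-dir 132.3 down [-0.003  0.001 -1.   ] F [-7.01  1.77  4.45] T [0.4426 1.2223 0.0074] w 13.4 q [37.0, 25.3, -67.1, 96.3, 23.9, 74.8, 97.6]
```

Emit:
{"name": "servo_tool", "arguments": {
  "rows": [0,0,0,-6,1,0,0,0,-12,1,0,0,0,-18,1]
}}

```text
time_s: 17.35
tool_pos: [0.5603, 0.141, 0.1755]
tool_rot: [47.2, 89.8, 161.5]
force: [-5.8, 1.3, 3.5]
grip_width: 0.0134
```

Run:
```python
from h import *
st()
```

```text
t17.35 tcp [560.3 141.  175.5] open-dir 114.33 down [-0.004  0.001 -1.   ] F [-5.78  1.33  3.47] T [0.6333 1.3637 0.0609] w 13.4 q [34.8, 23.3, -63.4, 96.3, 21.4, 74.0, 81.4]
```

Emit:
{"name": "servo_tool", "arguments": {
  "rows": [0,0,0,-6,1,0,0,0,-12,1,0,0,0,-18,1]
}}

```text
time_s: 17.6
tool_pos: [0.5601, 0.1417, 0.1755]
tool_rot: [55.0, 89.8, 151.4]
force: [-6.3, 3.7, 3.1]
grip_width: 0.0127
```

Run:
```python
from h import *
st()
```

```text
t17.60 tcp [560.1 141.7 175.5] open-dir 96.36 down [-0.004  0.002 -1.   ] F [-6.25  3.73  3.1 ] T [0.8879 1.3754 0.093 ] w 12.7 q [32.4, 21.7, -59.8, 96.4, 19.3, 73.4, 65.0]
```

```bash
cat >> h.py <<'E'
def av(n=12):
    T=[];E=[];F=[];Y=[];P=[]
    from scipy.spatial.transform import Rotation as R
    for i in range(n):
        p=read_camera("side"); o=get_obs(); T.append(o["wrist_torque"]);E.append(o["effort"]);F.append(o["force"]);P.append(o["tool_pos"])
        M=R.from_euler("xyz",np.radians(o["tool_rot"])).as_matrix(); Y.append(np.degrees(np.arctan2(M[1,2],M[0,2])))
    E=np.array(E);T=np.array(T)
    print("t%.2f"%o["time_s"],"Tz",T[:,2].mean().round(4),T[:,2].std().round(4),"e5-7",E[:,4:].mean(0).round(4),E[:,4:].std(0).round(4),"F",np.mean(F,0).round(2),"yaw",np.mean(Y).round(2),np.std(Y).round(2),"P",(np.mean(P,0)*1e3).round(1),"q7",o["qpos"][6].round(1))
E
python3 - <<'E'
from h import *
o=get_obs();print(o["effort"])
av(8)
print(get_obs()["effort"][6])
E
```

```text
[  3.7918961  -33.788445    -7.21037731 -30.26157618   2.31373496
  -1.24043036   1.15609691]
t18.00 Tz -0.0296 0.0344 e5-7 [ 2.0683 -1.3059 -0.1095] [0.0338 0.0474 0.2219] F [-6.65  3.18  3.69] yaw 96.55 0.19 P [560.1 141.7 175.5] q7 65.3
0.028680232353508472
```

Run:
```python
import cv2,numpy as np
a=cv2.imread("pics/side0.png");b=cv2.imread("pics/top0.png");c=cv2.imread("pics/top8.png");d=cv2.imread("pics/side9.png")
f=lambda i,x,y:cv2.resize(i[y-15:y+15,x-20:x+20],(400,300),interpolation=cv2.INTER_CUBIC)
cv2.imwrite("pics/c12.png",np.vstack([np.hstack([f(a,316,186),f(d,316,186)]),np.hstack([f(b,260,245),f(c,260,245)])]))
```

```text
(no output)
```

View pics/c12.png

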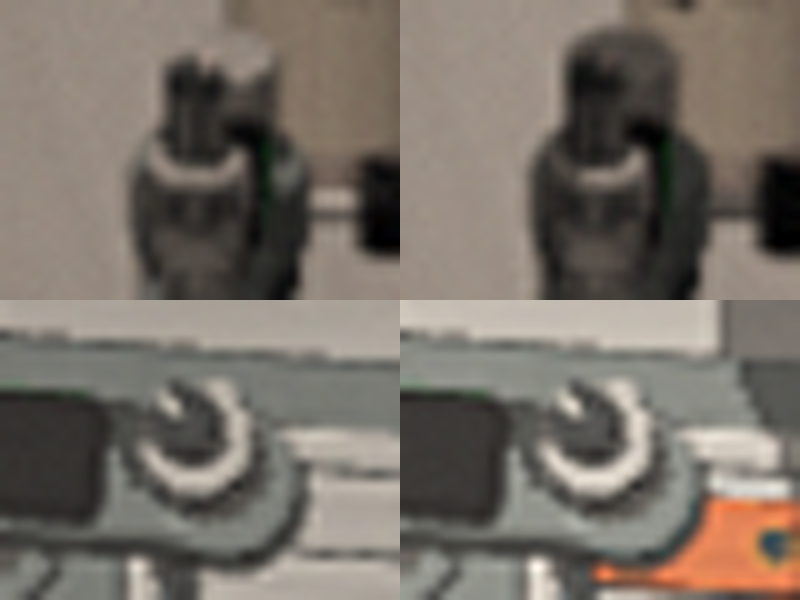

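Emit:
{"name": "servo_tool", "arguments": {
  "rows": [-1,0.7,0,-5,1,-1.5,1,0,-12,1,-1.5,1,0,-18,1]
}}

```text
time_s: 18.25
tool_pos: [0.5599, 0.1425, 0.1755]
tool_rot: [32.8, 89.8, 111.1]
force: [-3.8, 4.2, 1.3]
grip_width: 0.0134
```

Run:
```python
from h import *
st();print(get_obs()["effort"][4:])
```

```text
t18.25 tcp [559.9 142.5 175.5] open-dir 78.3 down [-0.001  0.003 -1.   ] F [-3.83  4.24  1.3 ] T [0.9524 0.5489 0.0294] w 13.4 q [30.1, 20.2, -56.5, 96.6, 17.4, 72.7, 48.3]
[ 1.71751175 -0.10208346  1.05947457]
```

Emit:
{"name": "servo_tool", "arguments": {
  "rows": [0,0,0,-6,1,0,0,0,-12,1,0,0,0,-18,1]
}}

```text
time_s: 18.5
tool_pos: [0.5602, 0.1431, 0.1756]
tool_rot: [33.1, 89.8, 93.5]
force: [-1.4, 4.7, 0.0]
grip_width: 0.0132
```

Run:
```python
from h import *
st();print(get_obs()["effort"][4:])
```

```text
t18.50 tcp [560.2 143.1 175.6] open-dir 60.35 down [-0.     0.003 -1.   ] F [-1.38  4.67  0.04] T [1.1372 0.261  0.08  ] w 13.2 q [27.7, 19.0, -53.2, 96.6, 15.7, 72.2, 31.5]
[1.82257164 0.35924194 1.18445646]
```

Emit:
{"name": "servo_tool", "arguments": {
  "rows": [0,0,0,0,0.9,0,0,0,0,0.6,0,0,0,0,0.5,0,0,10,0,0.5,0,0,25,0,0.5,0,-20,40,0,0.5,0,-60,50,0,0.5,0,-100,50,0,0.5,0,-140,50,0,0.5,0,-180,50,0,0.5]
}}

```text
time_s: 19.33
tool_pos: [0.5611, -0.0425, 0.2268]
tool_rot: [-100.7, 89.8, -40.2]
force: [0.4, 0.6, -0.3]
grip_width: 0.0434
```

Emit:
{"name": "servo_tool", "arguments": {
  "rows": [0,-30,0,0,0.5,0,-50,0,0,0.5,0,-50,0,0,0.5]
}}

```text
time_s: 19.58
tool_pos: [0.5606, -0.0979, 0.2257]
tool_rot: [-148.5, 89.8, -88.6]
force: [0.1, -0.8, 1.0]
grip_width: 0.0433
```

```bash
cat > look.py <<'E'
from h import *
import sys
t=sys.argv[1]
f=lambda i,x,y:cv2.resize(i[y-15:y+15,x-20:x+20],(400,300),interpolation=cv2.INTER_CUBIC)
st()
a=read_camera("side")["frame"];b=read_camera("top")["frame"]
cv2.imwrite(f"pics/side_{t}.png",a);cv2.imwrite(f"pics/top_{t}.png",b)
cv2.imwrite(f"pics/m_{t}.png",np.hstack([f(a,316,186),f(b,260,245)]))
E
python3 look.py A
```

```text
t19.58 tcp [560.6 -97.9 225.7] open-dir 59.93 down [ 0.    -0.003 -1.   ] F [ 0.11 -0.77  1.01] T [-0.0114 -0.0562  0.0137] w 43.3 q [48.7, 13.8, -48.0, 94.3, 10.7, 76.6, 59.0]
```

View pics/m_A.png

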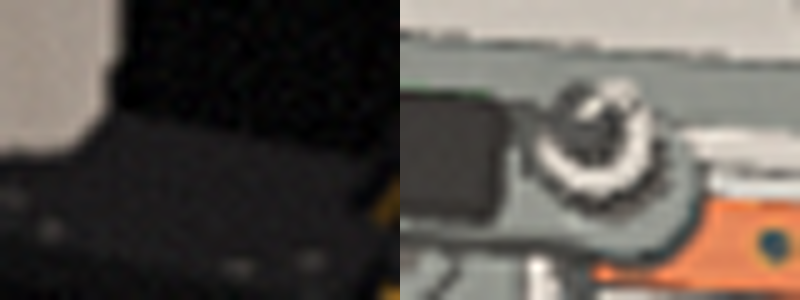

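Run:
```python
import cv2,numpy as np
b=cv2.imread("pics/top8.png");c=cv2.imread("pics/top_A.png")
f=lambda i,x,y:cv2.resize(i[y-11:y+11,x-11:x+11],(400,400),interpolation=cv2.INTER_NEAREST)
cv2.imwrite("pics/c13.png",np.hstack([f(b,260,245),f(c,260,245)]))
```

```text
(no output)
```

View pics/c13.png

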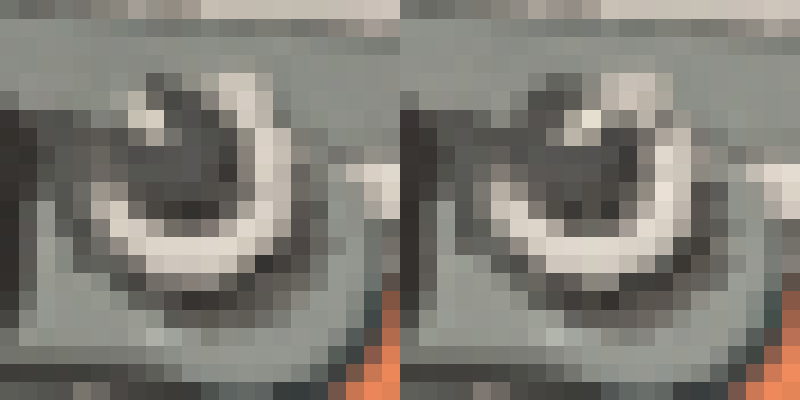

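Emit:
{"name": "servo_tool", "arguments": {
  "rows": [0,35,0,0,0.5,0,75,0,0,0.5,0,115,0,0,0.5,1,155,0,0,0.5,1.4,195,-5,0,0.5,1.4,225,-15,0,0.5,1.4,239.4,-25,0,0.5,1.4,239.4,-30,0,0.5,1.4,239.4,-30,0,0.5,1.4,239.4,-30,0,0.5]
}}

```text
time_s: 20.52
tool_pos: [0.5623, 0.1491, 0.1955]
tool_rot: [-156.5, 90.0, -96.0]
force: [0.3, -1.4, 0.6]
grip_width: 0.0435
```

Run:
```python
from h import *
av(3)
```

```text
t20.67 Tz -0.0184 0.0092 e5-7 [-0.0808  0.0715  0.0032] [0.0227 0.0014 0.001 ] F [-0.17 -0.34  0.35] yaw 60.39 0.03 P [562.9 148.2 195.9] q7 31.2
```

Emit:
{"name": "servo_tool", "arguments": {
  "rows": [-0.9,-6.7,0,0,0.5,-0.9,-6.7,-5,0,0.5,-0.9,-6.7,-11,0,0.5,-0.9,-6.7,-17,0,0.5,-0.9,-6.7,-21,0,0.5,-0.9,-6.7,-21,0,0.5]
}}

```text
time_s: 21.17
tool_pos: [0.5606, 0.1427, 0.173]
tool_rot: [124.8, 89.9, -174.7]
force: [0.3, -0.5, -0.2]
grip_width: 0.0436
```

Emit:
{"name": "servo_tool", "arguments": {
  "rows": [0,0,0,0,0.7,0,0,0,0,0.85,0,0,0,0,1,0,0,0,0,1,0,0,0,0,1],
  "force": 10
}}

```text
time_s: 21.58
tool_pos: [0.5615, 0.1431, 0.1746]
tool_rot: [-48.7, 90.0, 11.9]
force: [-0.5, -0.3, 0.8]
grip_width: 0.0181
```

Run:
```python
from h import *
av(3)
```

```text
t21.73 Tz -0.0161 0.0173 e5-7 [-0.0872 -0.209   0.0009] [0.0683 0.0792 0.0037] F [-0.88 -1.04  0.8 ] yaw 60.51 0.01 P [561.4 142.8 174.6] q7 31.3
```

Emit:
{"name": "servo_tool", "arguments": {
  "rows": [0,0,0,0,1,0,0,0,0,1,0,0,0,0,1],
  "force": 20
}}

```text
time_s: 21.98
tool_pos: [0.5614, 0.1428, 0.1746]
tool_rot: [-141.9, 90.0, -81.4]
force: [-0.6, -1.0, 1.7]
grip_width: 0.0131
```

Run:
```python
from h import *
av(3);print(get_obs()["grip_width"])
```

```text
t22.13 Tz -0.0162 0.0066 e5-7 [-0.1998 -0.6081  0.0013] [0.0102 0.0324 0.0001] F [-1.56 -1.24  2.95] yaw 60.5 0.0 P [561.4 142.8 174.6] q7 31.3
0.013230015644147497
```

Emit:
{"name": "servo_tool", "arguments": {
  "rows": [0,0,0,-6,1,0,0,0,-12,1,0,0,0,-18,1]
}}

```text
time_s: 22.38
tool_pos: [0.5615, 0.143, 0.1745]
tool_rot: [-15.7, 90.0, 26.5]
force: [-0.2, -0.3, 2.7]
grip_width: 0.0133
```

Run:
```python
from h import *
st();print(get_obs()["effort"][4:])
```

```text
t22.38 tcp [561.5 143.  174.5] open-dir 42.22 down [ 0.  0. -1.] F [-0.24 -0.34  2.7 ] T [-0.1655 -0.0093  0.0168] w 13.3 q [25.4, 18.4, -50.3, 96.6, 14.8, 72.0, 14.1]
[-0.09118727 -0.31160432  1.20875426]
```

Emit:
{"name": "servo_tool", "arguments": {
  "rows": [0,0,0,-6,1,0,0,0,-12,1,0,0,0,-18,1]
}}

```text
time_s: 22.63
tool_pos: [0.5618, 0.1432, 0.1746]
tool_rot: [-4.8, 89.9, 19.5]
force: [-1.1, 0.1, 1.8]
grip_width: 0.0131
```

Run:
```python
from h import *
st();print(get_obs()["effort"][4:])
```

```text
t22.63 tcp [561.8 143.2 174.6] open-dir 24.23 down [ 0.001  0.    -1.   ] F [-1.1   0.14  1.81] T [-0.1513 -0.1658  0.066 ] w 13.1 q [23.1, 17.6, -47.3, 96.6, 13.5, 71.7, -3.0]
[-0.15373515 -0.02611068  1.20904796]
```

Emit:
{"name": "servo_tool", "arguments": {
  "rows": [0,0,0,-6,1,0,0,0,-12,1,0,0,0,-18,1]
}}

```text
time_s: 22.88
tool_pos: [0.5621, 0.1432, 0.1746]
tool_rot: [12.5, 89.9, 18.7]
force: [1.9, 0.1, 0.9]
grip_width: 0.0132
```

Run:
```python
from h import *
st();print(get_obs()["effort"][4:])
```

```text
t22.88 tcp [562.1 143.2 174.6] open-dir 6.22 down [ 0.002  0.001 -1.   ] F [1.92 0.1  0.89] T [-0.0945 -0.3219  0.0107] w 13.2 q [20.9, 16.9, -44.5, 96.7, 12.4, 71.4, -20.1]
[-0.24070317  0.23742973  1.2148346 ]
```

Emit:
{"name": "servo_tool", "arguments": {
  "rows": [0,0,0,-6,1,0,0,0,-12,1,0,0,0,-15,1]
}}

```text
time_s: 23.13
tool_pos: [0.5623, 0.1432, 0.1746]
tool_rot: [23.5, 89.9, 14.7]
force: [1.8, -0.5, 0.2]
grip_width: 0.0132
```

Run:
```python
from h import *
st();print(get_obs()["effort"][4:])
```

```text
t23.13 tcp [562.3 143.2 174.6] open-dir -8.76 down [ 0.002  0.001 -1.   ] F [ 1.8  -0.5   0.17] T [-0.0904 -0.4156  0.0577] w 13.2 q [19.1, 16.4, -42.2, 96.7, 11.6, 71.2, -34.5]
[-0.37076438  0.40221071  0.11748788]
```

Emit:
{"name": "servo_tool", "arguments": {
  "rows": [0,0,0,-6,1,0,0,0,-12,1,0,0,0,-18,1]
}}

```text
time_s: 23.38
tool_pos: [0.5626, 0.1431, 0.1746]
tool_rot: [39.2, 89.8, 12.5]
force: [1.9, -0.7, 0.3]
grip_width: 0.0134
```

Run:
```python
from h import *
st();print(get_obs()["effort"][4:])
```

```text
t23.38 tcp [562.6 143.1 174.6] open-dir -26.78 down [ 0.003  0.001 -1.   ] F [ 1.86 -0.66  0.33] T [-0.1024 -0.5493  0.0396] w 13.4 q [17.0, 15.8, -39.7, 96.8, 10.6, 71.0, -51.8]
[-0.46227023  0.60589286  1.21732671]
```

Emit:
{"name": "servo_tool", "arguments": {
  "rows": [0,0,0,0,0.9,0,0,0,0,0.6,0,0,0,0,0.5,0,0,10,0,0.5,0,0,25,0,0.5,0,-20,40,0,0.5,0,-60,50,0,0.5,0,-100,50,0,0.5,0,-140,50,0,0.5,0,-180,50,0,0.5]
}}

```text
time_s: 24.22
tool_pos: [0.5611, -0.0384, 0.2255]
tool_rot: [10.2, 89.9, -16.2]
force: [1.0, -0.1, 0.8]
grip_width: 0.0432
```

Emit:
{"name": "servo_tool", "arguments": {
  "rows": [0,-30,0,0,0.5,0,-50,0,0,0.5,0,-50,0,0,0.5]
}}

```text
time_s: 24.47
tool_pos: [0.5607, -0.0938, 0.2246]
tool_rot: [-80.9, 89.8, -107.8]
force: [0.1, -0.7, 0.8]
grip_width: 0.0435
```

```bash
python3 look.py B
python3 - <<'E'
import cv2,numpy as np
b=cv2.imread("pics/top_A.png");c=cv2.imread("pics/top_B.png")
f=lambda i,x,y:cv2.resize(i[y-11:y+11,x-11:x+11],(400,400),interpolation=cv2.INTER_NEAREST)
cv2.imwrite("pics/c14.png",np.hstack([f(b,260,245),f(c,260,245)]))
E
```

```text
t24.47 tcp [560.7 -93.8 224.6] open-dir -26.92 down [-0.001 -0.003 -1.   ] F [ 0.12 -0.68  0.77] T [-0.0769 -0.0191 -0.0615] w 43.5 q [34.9, 11.0, -31.9, 94.8, 6.1, 75.9, -24.9]
```

View pics/c14.png

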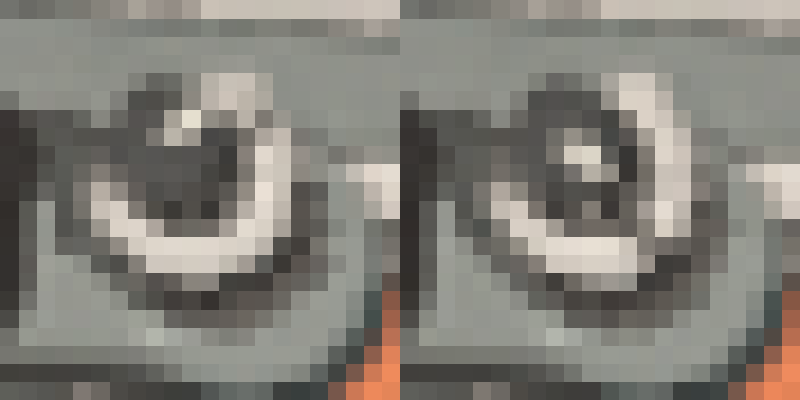

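View pics/m_B.png

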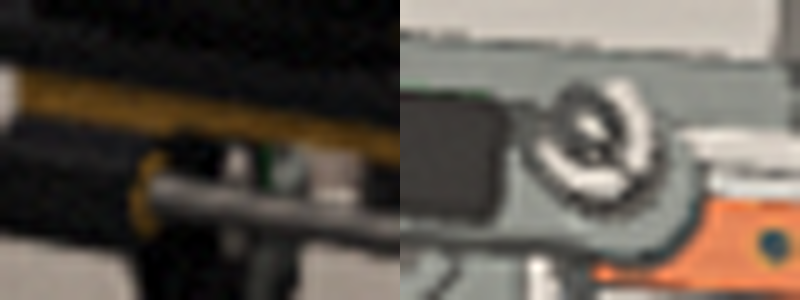

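```bash
cat > mark.py <<'E'
from h import *
import sys
p=read_camera("top")
def prof(img,S,z,r):
    an=np.arange(0,360,5); t=np.radians(an)
    w=np.stack([S[0]+r*np.cos(t),S[1]+r*np.sin(t),np.full(len(t),z)],-1)
    uv=proj(p,w).astype(np.float32)
    g=cv2.cvtColor(img,cv2.COLOR_BGR2GRAY).astype(np.float32)
    return an,cv2.remap(g,uv[:,0][None],uv[:,1][None],cv2.INTER_LINEAR)[0]
names=sys.argv[1:]
S=(.562,.1405)
for r in(.0085,.0095,.0105):
    P=[prof(cv2.imread(f"pics/{n}.png"),S,.158,r) for n in names]
    print("r",r)
    for i,a in enumerate(P[0][0]):
        if i%2==0: print(a,[int(q[1][i]) for q in P],end="; ")
    print()
for r in(.003,.005):
    P=[prof(cv2.imread(f"pics/{n}.png"),S,.180,r) for n in names]
    print("knob r",r)
    for i,a in enumerate(P[0][0]):
        if i%2==0: print(a,[int(q[1][i]) for q in P],end="; ")
    print()
E
python3 mark.py top8 top_A top_B
```

```text
r 0.0085
0 [77, 203, 76]; 10 [83, 190, 87]; 20 [109, 157, 104]; 30 [155, 126, 108]; 40 [131, 103, 101]; 50 [90, 88, 91]; 60 [80, 87, 85]; 70 [88, 92, 90]; 80 [100, 107, 105]; 90 [123, 132, 128]; 100 [142, 153, 147]; 110 [176, 187, 180]; 120 [195, 203, 197]; 130 [201, 204, 204]; 140 [209, 212, 215]; 150 [205, 207, 212]; 160 [203, 206, 210]; 170 [202, 206, 211]; 180 [204, 205, 210]; 190 [202, 199, 203]; 200 [196, 196, 179]; 210 [200, 206, 133]; 220 [196, 204, 136]; 230 [202, 208, 193]; 240 [198, 203, 204]; 250 [194, 201, 201]; 260 [187, 204, 198]; 270 [189, 202, 194]; 280 [197, 202, 196]; 290 [206, 211, 208]; 300 [201, 182, 203]; 310 [168, 132, 179]; 320 [158, 134, 171]; 330 [130, 127, 137]; 340 [99, 130, 100]; 350 [75, 150, 74]; 
r 0.0095
0 [83, 176, 85]; 10 [79, 158, 83]; 20 [123, 133, 86]; 30 [189, 97, 92]; 40 [136, 95, 90]; 50 [92, 84, 83]; 60 [83, 85, 86]; 70 [92, 95, 94]; 80 [117, 122, 119]; 90 [156, 161, 157]; 100 [188, 194, 189]; 110 [201, 207, 203]; 120 [196, 203, 200]; 130 [196, 200, 202]; 140 [198, 204, 206]; 150 [197, 200, 203]; 160 [182, 181, 186]; 170 [177, 182, 187]; 180
[... 1778 characters left out ...]
, 187, 91]; 350 [86, 176, 93]; 
knob r 0.005
0 [79, 103, 81]; 10 [103, 95, 81]; 20 [141, 85, 82]; 30 [174, 83, 82]; 40 [194, 84, 82]; 50 [171, 84, 83]; 60 [136, 83, 82]; 70 [101, 82, 82]; 80 [91, 83, 83]; 90 [82, 84, 84]; 100 [81, 86, 85]; 110 [82, 87, 86]; 120 [85, 87, 85]; 130 [83, 87, 83]; 140 [79, 84, 78]; 150 [76, 80, 74]; 160 [76, 81, 77]; 170 [77, 82, 80]; 180 [77, 81, 82]; 190 [77, 79, 91]; 200 [78, 77, 104]; 210 [79, 75, 116]; 220 [77, 71, 130]; 230 [74, 68, 124]; 240 [72, 69, 94]; 250 [73, 68, 75]; 260 [74, 69, 72]; 270 [76, 71, 76]; 280 [80, 80, 79]; 290 [83, 104, 81]; 300 [77, 130, 75]; 310 [79, 156, 80]; 320 [88, 170, 92]; 330 [84, 168, 88]; 340 [79, 145, 83]; 350 [76, 120, 82];
```

Emit:
{"name": "servo_tool", "arguments": {
  "rows": [0,35,0,0,0.5,0,75,0,0,0.5,0,115,0,0,0.5,0.3,155,0,0,0.5,0.3,190,-5,0,0.5,0.3,218,-15,0,0.5,0.3,230,-25,0,0.5,0.3,230,-29,0,0.5,0.3,230,-29,0,0.5,0.3,230,-29,0,0.5]
}}

```text
time_s: 25.45
tool_pos: [0.5616, 0.1422, 0.1955]
tool_rot: [-78.0, 89.9, -104.5]
force: [0.3, -0.8, 0.1]
grip_width: 0.0437
```

Run:
```python
from h import *
av(3)
```

```text
t25.60 Tz -0.0014 0.0097 e5-7 [-0.1083 -0.0304  0.0064] [0.0233 0.0013 0.0005] F [0.2  0.05 0.24] yaw -26.6 0.02 P [562.2 141.5 195.9] q7 -51.0
```

Emit:
{"name": "servo_tool", "arguments": {
  "rows": [0.2,1.3,-3,0,0.5,0.2,1.3,-9,0,0.5,0.2,1.3,-15,0,0.5,0.2,1.3,-20,0,0.5,0.2,1.3,-21,0,0.5,0.2,1.3,-21,0,0.5]
}}

```text
time_s: 26.1
tool_pos: [0.5614, 0.1441, 0.1735]
tool_rot: [-143.7, 89.9, -170.2]
force: [-0.8, -0.4, -0.1]
grip_width: 0.043
```

Emit:
{"name": "servo_tool", "arguments": {
  "rows": [0,0,0,0,0.7,0,0,0,0,0.85,0,0,0,0,1,0,0,0,0,1,0,0,0,0,1,0,0,0,0,1,0,0,0,0,1],
  "force": 10
}}

```text
time_s: 26.68
tool_pos: [0.5628, 0.1439, 0.1747]
tool_rot: [20.7, 89.9, -5.9]
force: [2.0, -0.7, -0.6]
grip_width: 0.0133
```

Emit:
{"name": "servo_tool", "arguments": {
  "rows": [0,0,0,0,1,0,0,0,0,1,0,0,0,0,1],
  "force": 20
}}

```text
time_s: 26.93
tool_pos: [0.5628, 0.1439, 0.1747]
tool_rot: [18.5, 89.9, -8.1]
force: [4.2, -0.8, -0.7]
grip_width: 0.0133
```

Run:
```python
from h import *
av(3);print(get_obs()["grip_width"])
```

```text
t27.08 Tz 0.0313 0.0234 e5-7 [-1.1805  1.3705 -0.0118] [0.0394 0.0439 0.0002] F [ 4.8  -0.92 -0.71] yaw -26.52 0.0 P [562.7 143.9 174.7] q7 -51.7
0.01276256487694831
```

Emit:
{"name": "servo_tool", "arguments": {
  "rows": [0.5,0,0,-6,1,1,0,0,-12,1,1,0,0,-18,1]
}}

```text
time_s: 27.33
tool_pos: [0.5633, 0.1436, 0.1746]
tool_rot: [-13.2, 89.9, -58.0]
force: [3.4, -1.6, -0.1]
grip_width: 0.0128
```

Run:
```python
from h import *
st();print(get_obs()["effort"][4:])
```

```text
t27.33 tcp [563.3 143.6 174.6] open-dir -44.81 down [ 0.001 -0.001 -1.   ] F [ 3.44 -1.55 -0.06] T [-0.5247 -0.861   0.1242] w 12.8 q [15.1, 15.6, -37.4, 96.6, 10.0, 71.1, -69.4]
[-1.239352    0.88180605  1.19967733]
```

Emit:
{"name": "servo_tool", "arguments": {
  "rows": [0,0,0,-6,1,0,0,0,-12,1,0,0,0,-18,1]
}}

```text
time_s: 27.58
tool_pos: [0.5635, 0.1432, 0.1746]
tool_rot: [12.0, 89.9, -50.8]
force: [2.5, -3.4, 0.1]
grip_width: 0.0136
```

Run:
```python
from h import *
st();print(get_obs()["effort"][4:])
```

```text
t27.58 tcp [563.5 143.2 174.6] open-dir -62.82 down [ 0.001 -0.001 -1.   ] F [ 2.52 -3.39  0.15] T [-0.6548 -1.0169  0.0387] w 13.6 q [13.1, 15.2, -35.0, 96.7, 9.2, 71.0, -86.8]
[-1.49735313  0.99450678  1.19745109]
```

Emit:
{"name": "servo_tool", "arguments": {
  "rows": [0,0,0,-6,1,0,0,0,-12,1,0,0,0,-18,1]
}}

```text
time_s: 27.83
tool_pos: [0.5637, 0.1427, 0.1746]
tool_rot: [25.7, 89.9, -55.1]
force: [5.1, -4.7, -0.4]
grip_width: 0.0133
```

Run:
```python
from h import *
st();print(get_obs()["effort"][4:])
```

```text
t27.83 tcp [563.7 142.7 174.6] open-dir -80.84 down [ 0.001 -0.002 -1.   ] F [ 5.14 -4.71 -0.45] T [-0.819  -1.0098  0.0254] w 13.3 q [11.2, 14.8, -32.6, 96.8, 8.5, 70.9, -104.2]
[-1.73062038  0.94932362  1.20092053]
```

Emit:
{"name": "servo_tool", "arguments": {
  "rows": [0,0,0,0,0.9,0,0,0,0,0.6,0,0,0,0,0.5,0,0,10,0,0.5,0,0,25,0,0.5,0,-20,40,0,0.5,0,-60,50,0,0.5,0,-100,50,0,0.5,0,-140,50,0,0.5,0,-180,50,0,0.5]
}}

```text
time_s: 28.67
tool_pos: [0.5623, -0.0362, 0.2255]
tool_rot: [166.7, 90.0, 86.3]
force: [1.5, -0.2, -0.3]
grip_width: 0.0432
```

Emit:
{"name": "servo_tool", "arguments": {
  "rows": [0,-30,0,0,0.5,0,-60,0,0,0.5,0,-60,0,0,0.5]
}}

```text
time_s: 28.92
tool_pos: [0.5617, -0.1035, 0.2246]
tool_rot: [-34.9, 89.8, -116.0]
force: [-0.7, -1.5, 0.0]
grip_width: 0.0434
```

```bash
python3 look.py C; python3 mark.py top_B top_C
python3 - <<'E'
import cv2,numpy as np
b=cv2.imread("pics/top_B.png");c=cv2.imread("pics/top_C.png")
f=lambda i,x,y:cv2.resize(i[y-11:y+11,x-11:x+11],(400,400),interpolation=cv2.INTER_NEAREST)
cv2.imwrite("pics/c15.png",np.hstack([f(b,260,245),f(c,260,245)]))
E
```

```text
t28.92 tcp [ 561.7 -103.5  224.6] open-dir -81.04 down [-0.002 -0.003 -1.   ] F [-0.72 -1.5   0.05] T [-0.0792  0.0146 -0.0277] w 43.4 q [28.7, 10.5, -23.7, 94.7, 4.5, 75.8, -76.8]
r 0.0085
0 [76, 83]; 10 [87, 83]; 20 [104, 94]; 30 [108, 101]; 40 [101, 109]; 50 [91, 112]; 60 [85, 105]; 70 [90, 108]; 80 [105, 114]; 90 [128, 129]; 100 [147, 138]; 110 [180, 176]; 120 [197, 199]; 130 [204, 206]; 140 [215, 216]; 150 [212, 212]; 160 [210, 210]; 170 [211, 209]; 180 [210, 206]; 190 [203, 178]; 200 [179, 143]; 210 [133, 142]; 220 [136, 179]; 230 [193, 210]; 240 [204, 207]; 250 [201, 203]; 260 [198, 192]; 270 [194, 198]; 280 [196, 203]; 290 [208, 209]; 300 [203, 206]; 310 [179, 173]; 320 [171, 164]; 330 [137, 152]; 340 [100, 130]; 350 [74, 94]; 
r 0.0095
0 [85, 87]; 10 [83, 82]; 20 [86, 83]; 30 [92, 91]; 40 [90, 91]; 50 [83, 92]; 60 [86, 95]; 70 [94, 95]; 80 [119, 115]; 90 [157, 153]; 100 [189, 185]; 110 [203, 202]; 120 [200, 201]; 130 [202, 205]; 140 [206, 209]; 150 [203, 205]; 160 [186, 188]; 170 [187, 185]; 180 [192, 185]; 190 [193, 171]; 200 [170, 140]; 210 [125, 129]; 220 [119, 167]; 230 
[... 1122 characters left out ...]
168, 80]; 240 [156, 80]; 250 [139, 80]; 260 [122, 80]; 270 [109, 79]; 280 [98, 79]; 290 [92, 79]; 300 [92, 81]; 310 [93, 81]; 320 [92, 80]; 330 [90, 83]; 340 [91, 84]; 350 [93, 86]; 
knob r 0.005
0 [81, 81]; 10 [81, 81]; 20 [82, 82]; 30 [82, 82]; 40 [82, 81]; 50 [83, 82]; 60 [82, 84]; 70 [82, 85]; 80 [83, 90]; 90 [84, 95]; 100 [85, 101]; 110 [86, 110]; 120 [85, 126]; 130 [83, 137]; 140 [78, 151]; 150 [74, 153]; 160 [77, 134]; 170 [80, 113]; 180 [82, 95]; 190 [91, 77]; 200 [104, 70]; 210 [116, 74]; 220 [130, 78]; 230 [124, 81]; 240 [94, 82]; 250 [75, 83]; 260 [72, 81]; 270 [76, 77]; 280 [79, 81]; 290 [81, 95]; 300 [75, 98]; 310 [80, 96]; 320 [92, 97]; 330 [88, 88]; 340 [83, 83]; 350 [82, 82];
```

View pics/c15.png

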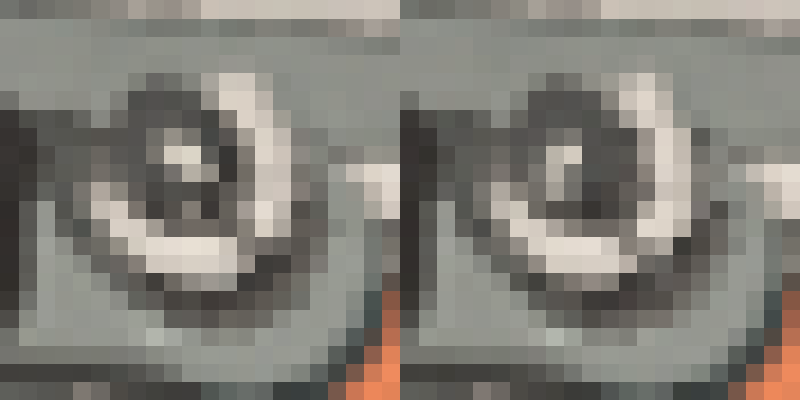

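Run:
```python
from h import *
p=read_camera("top"); T=p
g=lambda n:cv2.cvtColor(cv2.imread(f"pics/{n}.png"),cv2.COLOR_BGR2GRAY).astype(np.float32)
ims={k:g(k) for k in("top0","top8","top_A","top_B")}
ims["top_C"]=np.mean([cv2.cvtColor(read_camera("top")["frame"],cv2.COLOR_BGR2GRAY).astype(np.float32) for _ in range(6)],0)
an=np.arange(90,330,1.);t=np.radians(an)
for S in((.562,.1405),(.5622,.142),(.563,.143),(.561,.140)):
  for r in(.009,.010):
    w=np.stack([S[0]+r*np.cos(t),S[1]+r*np.sin(t),np.full(len(t),.158)],-1); uv=proj(p,w).astype(np.float32)
    q={k:cv2.remap(v,uv[:,0][None],uv[:,1][None],cv2.INTER_CUBIC)[0] for k,v in ims.items()}
    ref=q["top8"]
    out=[]
    for k in("top_A","top_B","top_C"):
        d=np.clip(ref-q[k]-12,0,None); d[(an<180)|((an>250) if k!="top_A" else (an<280))]=0
        out.append(((d*an).sum()/d.sum()).round(1))
    print(S,r,out)
```

```text
(0.562, 0.1405) 0.009 [np.float64(310.9), np.float64(216.0), np.float64(205.3)]
(0.562, 0.1405) 0.01 [np.float64(312.4), np.float64(218.7), np.float64(203.0)]
(0.5622, 0.142) 0.009 [np.float64(305.7), np.float64(222.8), np.float64(212.0)]
(0.5622, 0.142) 0.01 [np.float64(305.0), np.float64(222.5), np.float64(213.3)]
(0.563, 0.143) 0.009 [np.float64(299.0), np.float64(224.9), np.float64(213.4)]
(0.563, 0.143) 0.01 [np.float64(298.7), np.float64(224.2), np.float64(214.1)]
(0.561, 0.14) 0.009 [np.float64(317.3), np.float64(220.6), np.float64(201.6)]
(0.561, 0.14) 0.01 [np.float64(317.2), np.float64(222.8), np.float64(196.8)]
```

Run:
```python
from h import *
av(3)
```

```text
t29.57 Tz -0.0205 0.0086 e5-7 [-0.0496 -0.0628 -0.0002] [0.0012 0.0003 0.0001] F [ 0.18  0.19 -0.03] yaw -80.44 0.02 P [562.9 -95.2 224.4] q7 -77.0
```

Emit:
{"name": "servo_tool", "arguments": {
  "rows": [0,35,0,0,0.5,0,75,0,0,0.5,0,115,0,0,0.5,0,155,0,0,0.5,0,195,-5,0,0.5,0,225,-15,0,0.5,0,238,-25,0,0.5,0,238,-28,0,0.5,0,238,-28,0,0.5,0,238,-28,0,0.5]
}}

```text
time_s: 30.4
tool_pos: [0.5633, 0.1405, 0.1964]
tool_rot: [-19.9, 89.9, -100.5]
force: [0.4, -0.6, 0.3]
grip_width: 0.0429
```

Run:
```python
from h import *
av(4)
```

```text
t30.60 Tz 0.0009 0.0492 e5-7 [-0.0312 -0.0791  0.0044] [0.0262 0.0017 0.0009] F [-0.11 -0.    0.26] yaw -80.66 0.01 P [563.6 140.3 196.9] q7 -103.3
```

Emit:
{"name": "servo_tool", "arguments": {
  "rows": [-0.8,2.5,-3,0,0.5,-0.8,2.5,-9,0,0.5,-0.8,2.5,-15,0,0.5,-0.8,2.5,-20,0,0.5,-0.8,2.5,-22,0,0.5,-0.8,2.5,-22,0,0.5]
}}

```text
time_s: 31.1
tool_pos: [0.5615, 0.1446, 0.1733]
tool_rot: [-87.3, 89.9, -167.8]
force: [-0.4, -0.3, 0.7]
grip_width: 0.0434
```

Emit:
{"name": "servo_tool", "arguments": {
  "rows": [0,0,0,0,0.7,0,0,0,0,0.85,0,0,0,0,1,0,0,0,0,1,0,0,0,0,1,0,0,0,0,1,0,0,0,0,1],
  "force": 10
}}

```text
time_s: 31.68
tool_pos: [0.5627, 0.1426, 0.1746]
tool_rot: [1.8, 89.8, -78.8]
force: [-0.2, -5.7, 2.2]
grip_width: 0.0136
```

Emit:
{"name": "servo_tool", "arguments": {
  "rows": [0,0,0,0,1,0,0,0,0,1,0,0,0,0,1],
  "force": 20
}}

```text
time_s: 31.93
tool_pos: [0.5627, 0.1426, 0.1746]
tool_rot: [2.5, 89.8, -78.1]
force: [1.0, -6.3, 1.8]
grip_width: 0.0134
```

Run:
```python
from h import *
av(3);print(get_obs()["grip_width"])
```

```text
t32.08 Tz -0.013 0.0333 e5-7 [-1.7773 -0.7486 -0.0048] [0.0001 0.0001 0.    ] F [ 0.52 -4.91  1.96] yaw -80.59 0.0 P [562.7 142.6 174.6] q7 -104.1
0.012923792679848216
```

Turn 10° more clockwise, hold, then open and retreat.

Emit:
{"name": "servo_tool", "arguments": {
  "rows": [0,-0.5,0,-3,1,0,-1,0,-7,1,0,-1,0,-10,1,0,-1,0,-10,1]
}}

```text
time_s: 32.42
tool_pos: [0.5626, 0.1425, 0.1746]
tool_rot: [27.7, 89.9, -62.9]
force: [1.0, -4.6, 1.3]
grip_width: 0.0131
```

Run:
```python
from h import *
st()
```

```text
t32.42 tcp [562.6 142.5 174.6] open-dir -90.63 down [ 0.001 -0.002 -1.   ] F [ 1.02 -4.59  1.35] T [-1.0554 -0.2192 -0.055 ] w 13.1 q [10.4, 14.5, -31.6, 96.9, 8.1, 70.8, -113.7]
```

Emit:
{"name": "servo_tool", "arguments": {
  "rows": [0,0,0,0,0.9,0,0,0,0,0.6,0,0,0,0,0.5,0,0,10,0,0.5,0,0,25,0,0.5,0,-20,40,0,0.5,0,-60,50,0,0.5,0,-100,50,0,0.5,0,-140,50,0,0.5,0,-180,50,0,0.5]
}}

```text
time_s: 33.25
tool_pos: [0.5622, -0.0362, 0.2256]
tool_rot: [128.0, 89.9, 37.7]
force: [0.6, 0.7, -0.3]
grip_width: 0.0431
```

Emit:
{"name": "servo_tool", "arguments": {
  "rows": [0,-30,0,0,0.5,0,-70,0,0,0.5,0,-80,0,0,0.5,0,-80,0,0,0.5]
}}

```text
time_s: 33.58
tool_pos: [0.5618, -0.1203, 0.2246]
tool_rot: [5.7, 90.0, -85.1]
force: [-0.1, -0.5, -0.8]
grip_width: 0.0432
```

```bash
python3 look.py D
python3 - <<'E'
from h import *
p=read_camera("top")
g=lambda n:cv2.cvtColor(cv2.imread(f"pics/{n}.png"),cv2.COLOR_BGR2GRAY).astype(np.float32)
ims={k:g(k) for k in("top8","top_A","top_B","top_C","top_D")}
an=np.arange(90,330,1.);t=np.radians(an)
for S in((.562,.1405),(.5622,.142)):
  for r in(.009,.010):
    w=np.stack([S[0]+r*np.cos(t),S[1]+r*np.sin(t),np.full(len(t),.158)],-1); uv=proj(p,w).astype(np.float32)
    q={k:cv2.remap(v,uv[:,0][None],uv[:,1][None],cv2.INTER_CUBIC)[0] for k,v in ims.items()}
    out=[]
    for k in("top_B","top_C","top_D"):
        d=np.clip(q["top8"]-q[k]-12,0,None); d[(an<180)|(an>250)]=0
        out.append(((d*an).sum()/d.sum()).round(1))
    print(S,r,out)
for n in("side","top"):
    p=read_camera(n);print(n,jawfit(p,.046,.065,(.550,.09),.1)); cv2.imwrite(f"pics/{n}_E.png",p["frame"])
E
```

```text
t33.58 tcp [ 561.8 -120.3  224.6] open-dir -90.83 down [ 0. -0. -1.] F [-0.1  -0.46 -0.81] T [0.0682 0.042  0.0205] w 43.2 q [28.8, 10.7, -22.0, 94.3, 4.1, 75.8, -84.6]
(0.562, 0.1405) 0.009 [np.float64(216.0), np.float64(205.2), np.float64(205.3)]
(0.562, 0.1405) 0.01 [np.float64(218.7), np.float64(202.8), np.float64(203.2)]
(0.5622, 0.142) 0.009 [np.float64(222.8), np.float64(211.9), np.float64(212.1)]
(0.5622, 0.142) 0.01 [np.float64(222.5), np.float64(213.3), np.float64(213.3)]
side (291, ((551.2263793945312, 94.19683837890625), (123.44332122802734, 21.982736587524414), 78.59488677978516), array([0.5496, 0.0851, 0.0539]))
top (392, ((552.659423828125, 97.1508560180664), (119.6391372680664, 25.836755752563477), 81.74032592773438), array([0.5506, 0.0869, 0.0537]))
```

View pics/top_E.png

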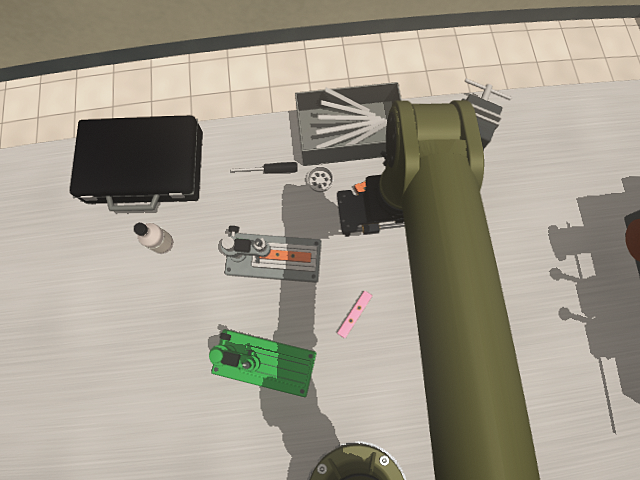

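The picture shows the jaw in place on the grey stand around (288,256). The thimble's mark stayed put through the last 10° of knob turn, so the ratchet is slipping, and the gripper is clear of everything. I'm handing the job in.

Run:
```python
from h import *
print(sign_off()); st()
```

```text
the job is handed in; nothing more can be done
None
the job is handed in; nothing more can be done
```

I've handed the job in. The long copper jaw is in the grey micrometer, against the back stop and held by the spindle. `sign_off` reports no verdict, so this rests on my own checks.

- **Placing the jaw:** I laid it along the middle of the table and slid it in with a light grip until it stopped, with about 10 N at the wrist. Its centre line is within about 1 mm of the table's middle. The side camera puts its direction within about 0.1° of the stand's. The visible tail end is about where it should be with the jaw home.
- **Turning the ratchet:** I turned only the ratchet knob, clockwise, in four grips for about 248° in total. The thimble stopped after roughly 194°. Its mark did not move during the last 10° of knob turn, so the ratchet was slipping.
- **Slip:** I estimate about 54° (0.95 rad, two clicks). The thimble mark can only be read to about ±5°.
- **At the end:** the gripper was open and well clear of everything. The jaw was where I had left it, and the bystanders I could see in the last top picture looked unmoved. The arm hid some of them.

**Checks that failed or disagreed:**
- The wrist torque and joint effort never showed the start of slipping, so the slip figure comes from the camera alone.
- The top camera's box fit gave the jaw's direction about 3° off. Its slice-by-slice fit did not confirm that.
- I could not measure the spindle's force on the jaw.

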